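# Hold the height scriber level with the cursor beside a tumbler on the banding wheel

### The job

Set the bisque tumbler rim down, as it stands now, in the round recess in the middle of the banding wheel's bat, lowering it gently, and let go of it. Then squeeze the yellow lock button of the height gauge, raise the gauge until its index is level with the line on the red cursor, and finish still holding it there with the button squeezed, so that I can pencil the line. Leave the cursor, the bowl, the jar and the brush where they are.

Things in the scene. Friction and masses are not known exactly. Their poses are not given: they have to be found in the camera images.
- tumbler_mid (a point): Centre, half-way up, of the bisque (pinkish unglazed clay) tumbler, a hollow cup 90 mm tall standing upside down: rim below (66 mm across), foot on top (58 mm across), wall 4.5 mm, about 0.26 kg. z points up, from rim to foot; its yaw means nothing. It starts on the plywood ware board (18 mm thick) left of the wheel, at least 100 mm centre to centre from the other ware.
- recess (a point): Centre of the floor of the round recess in the plywood bat on the white banding wheel: 73 mm across, 6 mm deep; its floor is 111 mm, the bat's top 117 mm above the table. z up. The wheel (220 mm across) turns stiffly about this point, so the yaw of this point means nothing.
- station: Thick wooden board (260 x 440 x 30 mm), fixed, that carries wheel and gauge; origin: centre of its underside, on the table. Its x is the short side and points away from the robot, its y the long side, from gauge to wheel: wheel axis at y = +80 mm, gauge tube at y = -90 mm, both at x = 0. Its yaw is the yaw of the gauge.
- slide: Telescoping part of the height gauge: an inner tube with a black grip on top that rises straight up out of a 26 mm square aluminium tube. Axes of the station; origin on the tube's axis, 30 mm above the table when fully down, as it starts. Travel 85 mm, about 0.4 kg, friction about 1 N. A spring pin locks it at every 20 mm of travel; with the button pressed it is free and sinks if not held.
- grip (a point): Centre of the black grip (46 mm tall, 34 mm wide along y) on top of the slide, midway between the faces to pinch with the button in; axes of the station; 199 mm above the table when down. Pinch from above along the station's x: a finger on the plain back (-x side), the other on the button (+x side); 39 mm over both, 33 mm with the button in. A shoulder 34 x 40 mm begins 23 mm below.
- lock_button (a joint): Travel (m) of the yellow lock button on the +x face of the grip (24 mm wide, 30 mm tall, centred at the grip's height): 0 free, 0.006 fully pressed towards -x. About 2 N starts it and 6.5 N presses it home; the lock pin is clear from about 0.005.
- index (a point): Red index mark at the lower end of the thin steel blade that hangs from the slide in front of the white scale (a line every 5 mm); it rises with the slide. Fully down it is 75 mm above the table. Only its height matters.
- cursor_line (a point): White line across the red cursor (20 x 10 mm) on the white scale, beside the index blade; it marks the wanted height, 32 to 68 mm above the index's lowest place, whether or not at a stop of the lock. Only its height matters: the gauge is set when the index is at the same height. Leave the cursor where it is.
- scriber_tip (a point): Tip of the gauge's thin steel scriber, which slopes down from the slide towards the wheel: the tip is 39 mm from the wheel's axis and rises with the slide; fully down it is 125 mm above the table, 8 mm above the bat and 6 mm clear of a tumbler in the recess. Keep the fingers off this side of the tumbler when setting it down.
- bowl: Blue glazed bowl, 90 mm across, 48 mm tall, upright on the ware board; a bystander. Origin at its underside.
- glaze_jar: Glaze jar with white cap, 54 mm across, 70 mm tall, on the ware board; a bystander. Origin at its underside.
- brush: Brush, 200 mm long, lying on the table right of the station; a bystander.

How it is judged:
On the way, in this order (a step that is already met when the one before it is completed fails the run):
1. the tumbler sits rim down in the recess, let go and at rest (horizontal distance between tumbler_mid and recess below 0.006 m and z of tumbler_mid in the frame of recess between 0.042 and 0.048 m and angle between tumbler_mid's own z axis and vertical below 0.06 rad and linear speed of tumbler below 0.02 m/s and contact force between each of the arm, the fingers and tumbler below 0.05 N), for 0.2 s.
2. the lock button is squeezed and the gauge has left its lowest place (all of step 1 and value of joint lock_button above 0.004 m and distance of index from where it was at the start of the episode above 0.012 m), for 0.1 s.
At the end, for the whole second after the job is handed in: Tumbler rim down in the recess (centre within 6 mm, depth within 3 mm, upright within 0.06 rad), at rest, untouched; index within 4 mm of the cursor line's height and still; lock button held in at least 4 mm; fingers on the slide with more than 2 N (all of step 1 and z of index in the frame of cursor_line between -0.004 and 0.004 m and value of joint lock_button above 0.004 m and contact force between the fingers and slide above 2 N and linear speed of slide below 0.01 m/s); the arm keeps its last pose, push and grip.
It fails at once if the tumbler is dropped (linear speed of tumbler above 0.5 m/s and contact force between the fingers and tumbler below 0.01 N).
It fails at once if the bowl is disturbed (distance of bowl from where it was at the start of the episode above 0.02 m).
It fails at once if the jar is disturbed (distance of glaze_jar from where it was at the start of the episode above 0.02 m).
It fails at once if the brush is disturbed (distance of brush from where it was at the start of the episode above 0.02 m).
It fails at once if the cursor is shifted (distance of cursor_line from where it was at the start of the episode above 0.002 m).
It also fails if it takes over 58 s, if anything falls off the work surface, if the arm or the gripper's body presses on something with over 40 N, if the wrist force passes 120 N, or if a joint passes its speed limit or range.

### The arm

A 7-joint arm with a two-finger parallel gripper is mounted at the origin on the work surface. World frame = base frame: x ahead of the robot, y to its left, z up, the work surface at z = 0. Lengths are in m, angles in rad, forces in N, time in s.
With the tool pointing down it reaches from about 0.425 to 0.875 m from the base axis. Payload 4.7 kg.
Tool frame: the origin (TCP) lies midway between the tips of the shut fingers; the grasp point (between the pads) lies 19 mm behind it; z points along the fingers, y is the line along which they close (so a half turn about z gives the same grasp; the last joint's range is limited). The gripper opens to 87 mm and grips with 3 to 60 N. Pads are 19 mm wide; open, the fingers measure 117 mm over their backs; the gripper's body (75 mm by 190 mm) begins 51 mm behind the grasp point.
Start: joints at [1.31, 0.321, -0.07, 1.45, 0.023, 1.371, -0.057], TCP at [0.176, -0.626, 0.223] pointing down, gripper open.
Joint ranges: [-2.86, 2.86], [-0.3, 2.09], [-1.38, 1.24], [0.06, 2.45], [-1.56, 4.7], [0.09, 2.05], [-2.69, 2.69]. Speed limits (rad/s): [2.57, 2.57, 3.14, 3.14, 3.14, 3.14, 3.14].

### API

Orientations are given as a rotation vector (axis times angle).
In Python, from bench import ctrl, get_image, calibration gives the robot as it stands.
- The arm moves only by the tool apply_moves, never from a script. Its arguments are lists of equal length, an entry for each row: "dp": the shift along the tool's x, y, z in m, a list of three; "twist": the turn, a rotation vector about the tool's x, y, z in rad, a list of three; "fingers": the closure, from 0 (fully open) to 1 (shut). In form: {"dp": [[dx, dy, dz], ...], "twist": [[ax, ay, az], ...], "fingers": [fingers, ...]}. A call has 1 to 10 rows; each row shifts and turns the commanded pose from where the row before left it, along the tool's axes as they then stand; what a row does not reach is not made up. A row lasts 1/10 s, in which the tool goes at most 50 mm and 8.59 degrees, less where a joint would pass 70% of its speed; a pose out of reach is approached as far as the arm can. A call is refused whole if a number of a shift passes 0.05 or a number of a turn 0.15, either way. A call with a gripper value outside its range is refused whole. The fingers move at their own pace and stop on an object; "newtons" is the grip in N (left out, the last holds). Time passes only in rows, so rows that do not move let the fingers close. It gives the time, the measured TCP pose, the force, the opening and the grip force at its end, in the units of the state.
- ctrl.get_state(): the state, without advancing time (a new reading comes with each control period).
- get_image(name): name is "side" or "top" or "wrist"; returns the picture (480x640x3 uint8, red, green, blue); there is no depth.
- calibration(name): a dict with "fx", "fy", "cx", "cy" (pixels), "eye" and "attitude" of the camera in the world; the wrist camera has in their place "hand_eye" (4x4, takes a point from camera to tool coordinates, whose origin is the TCP and whose axes are the flange's). Camera axes: x right, y up, looking along -z (the intrinsics and any distortion apply to the point x, -y, -z); pixel columns grow to the right and rows downward; lengths in m; the calibration is good to about 2 mm. A picture is of the moment at which its call begins: read the wrist's pose just before it. calibration takes no time and is no camera call.
- ctrl.close_job(): hands the job in; it is judged then, once.
The state is a dict: "time": time; "joint_positions": joint angles; "qd": joint speeds; "joint_torque": joint torques, N m; "position": TCP position; "tool_rot": TCP orientation; "ft_force": force on the tool from outside, world axes, zero at the start; "torque": the same for the moment, N m; "grip_width": opening from 0.0 (shut) to 1.0 (fully open); "grip_force": force on a finger pad.
Only numpy, scipy, OpenCV 4.12 (cv2) and the standard library are available. Lean on these libraries where they do the work, as an engineer would, in place of code of your own. Each camera call takes 0.05 s, during which the arm holds its last target. There are 200 camera calls.

## Working session

There is one attempt and no reset: what is moved stays moved. The work goes in short steps, Python scripts to look and compute and a tool call to move; the robot and the scene stay as the last step left them, time stands still between calls to the robot, and variables do not carry over. Pictures are saved under pics/ and viewed, at most 10 in all, crops included, and the job is handed in when it is done.

Besides the shell and the picture viewer there is one more tool, called after "Call:" as a command line: name --argument value ..., lists and objects as JSON in quotes. apply_moves: Moves the arm, as the interface text tells. Its arguments: {"type":"object","properties":{"dp":{"type":"array"},"twist":{"type":"array"},"fingers":{"type":"array"},"newtons":{"type":"number"}},"required":["dp","twist","fingers"]}

```bash
mkdir -p pics; ls; python3 - <<'E'
from bench import ctrl,get_image,calibration
import cv2
print(ctrl.get_state())
for n in("side","top","wrist"):
    print(n,calibration(n))
    cv2.imwrite(f"pics/{n}0.png",get_image(n)[:,:,::-1])
E
```

```text
pics
{'time': 0.0, 'joint_positions': array([ 1.31007294,  0.32184209, -0.07011537,  1.45167294,  0.02259225,
        1.37076675, -0.05688799]), 'qd': array([-5.88680525e-05,  3.57650508e-04,  1.43884286e-03, -1.01786694e-04,
        2.67195103e-04, -2.02249255e-03,  1.87023811e-03]), 'joint_torque': array([ 3.65706876e-05, -4.91291964e+01, -4.04178165e-01, -3.12527025e+01,
       -6.39840262e-02,  4.38999385e-02,  1.56584319e-04]), 'position': array([ 0.17622092, -0.62509152,  0.22145037]), 'tool_rot': array([-3.11011091e+00, -4.30186958e-01,  5.31690666e-04]), 'ft_force': array([-0.92919536,  0.02918538,  0.16866565]), 'torque': array([-0.01912039, -0.00112904, -0.00611073]), 'grip_force': 0.0, 'grip_width': 1.0021881557737162}
side {'fx': 509.0165420389881, 'fy': 509.0165420389881, 'cx': 311.18277352806217, 'cy': 233.17593281086548, 'eye': array([0.16542688, 0.6308842 , 1.00717812]), 'attitude': array([ 0.26087224, -0.96438132, -2.42128111])}
top {'fx': 472.3170763029332, 'fy': 472.3170763029332, 'cx': 313.2769030162981, 'cy': 247.7524580654212, 'eye': array([ 0.3898249 , -0.08355289,  1.32784781]), 'attitude': array([ 0.13569057, -0.1020205 , -1.54111688])}
wrist {'fx': 356.58811295342844, 'fy': 356.58811295342844, 'cx': 324.2363357110722, 'cy': 236.06676027248034, 'hand_eye': array([[ 1.18639173e-03,  9.66079817e-01,  2.58240932e-01,
         7.14944499e-02],
       [ 9.99999258e-01, -1.07439916e-03, -5.74794616e-04,
        -5.67337511e-05],
       [-2.77843636e-04,  2.58241422e-01, -9.66080375e-01,
        -1.63166218e-01],
       [ 0.00000000e+00,  0.00000000e+00,  0.00000000e+00,
         1.00000000e+00]])}
```

View pics/top0.png

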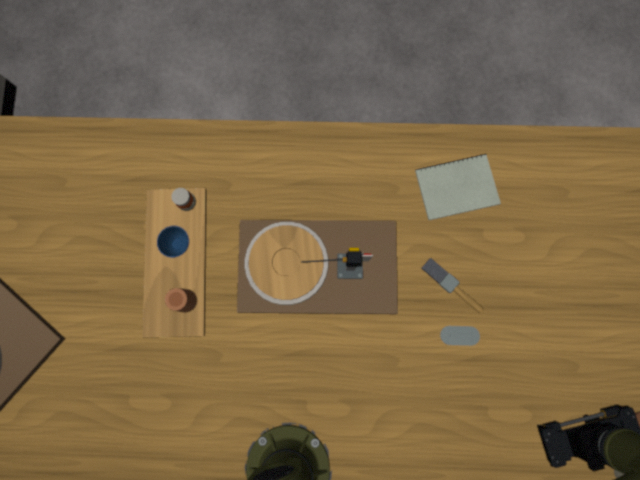

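View pics/side0.png

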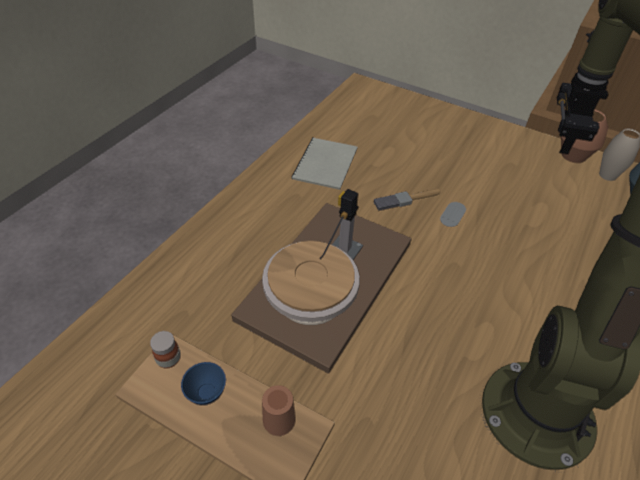

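The top view shows the tumbler foot near (177,298), bowl (173,241), jar (181,197), wheel/recess (287,262), and gauge grip (354,258) with the yellow button on the far side.

```bash
cat > h.py <<'E'
from bench import ctrl,get_image,calibration
import numpy as np, cv2
from scipy.spatial.transform import Rotation as R
def cam(name,st=None):
    c=calibration(name)
    if name!="wrist": return c,R.from_rotvec(c["attitude"]).as_matrix(),np.array(c["eye"])
    st=st or ctrl.get_state()
    T=R.from_rotvec(st["tool_rot"]).as_matrix(); H=c["hand_eye"]
    return c,T@H[:3,:3],T@H[:3,3]+st["position"]
def ray(C,u,v):
    c,A,e=C; return A@np.array([(u-c["cx"])/c["fx"],-(v-c["cy"])/c["fy"],-1.])
def onz(C,u,v,z):
    d=ray(C,u,v); e=C[2]; return e+d*(z-e[2])/d[2]
def proj(C,p):
    c,A,e=C; q=A.T@(np.array(p)-e); return np.array([c["cx"]+c["fx"]*q[0]/-q[2], c["cy"]-c["fy"]*q[1]/-q[2]])
def shot(name,fn):
    st=ctrl.get_state(); im=get_image(name)[:,:,::-1].copy(); cv2.imwrite("pics/"+fn+".png",im); return cam(name,st),im
E
python3 - <<'E'
from h import *
C=cam("top")
for n,u,v,z in [("tumbler",177,298.5,.108),("bowl",173,241,.066),("jar",181,197,.088),("recess",287,262,.111),("grip",354,258,.22),
 ("st c1",240,220,.03),("st c2",397,220,.03),("st c3",397,313,.03),("st c4",238,312,.03),("brush",437,270,.01),("brend",481,309,.01)]: print(n,onz(C,u,v,z).round(3))
C=cam("side")
print(onz(C,278,398,.108).round(3),onz(C,311,275,.111).round(3))
print(R.from_rotvec(ctrl.get_state()["tool_rot"]).as_matrix().round(2))
E
```

```text
tumbler [0.435 0.294 0.108]
bowl [0.592 0.329 0.066]
jar [0.71  0.309 0.088]
recess [0.537 0.013 0.111]
grip [ 0.537 -0.154  0.22 ]
st c1 [0.662 0.156 0.03 ]
st c2 [ 0.672 -0.285  0.03 ]
st c3 [ 0.415 -0.285  0.03 ]
st c4 [0.406 0.148 0.03 ]
brush [ 0.537 -0.399  0.01 ]
brend [ 0.432 -0.518  0.01 ]
[0.434 0.298 0.108] [0.535 0.02  0.111]
[[ 0.96  0.27 -0.  ]
 [ 0.27 -0.96  0.  ]
 [-0.   -0.   -1.  ]]
```

View pics/wrist0.png

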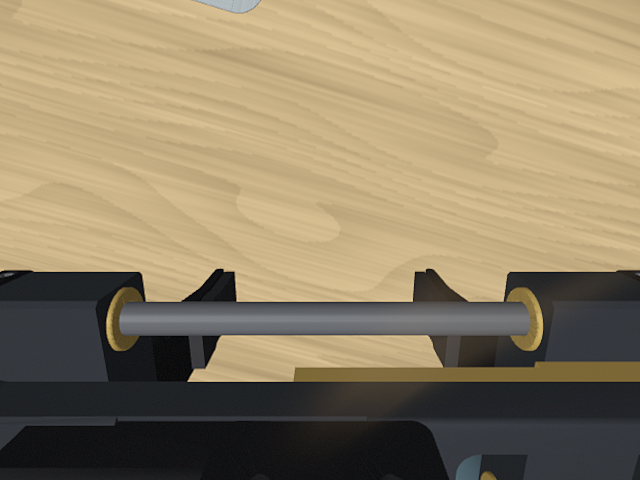

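```bash
python3 - <<'E'
import cv2,numpy as np
a=cv2.imread("pics/top0.png")[225:300,310:410]; b=cv2.imread("pics/side0.png")[175:275,300:400]
f=cv2.INTER_CUBIC
cv2.imwrite("pics/crop.png",np.hstack([cv2.resize(a,(400,300),interpolation=f),cv2.resize(b,(400,400),interpolation=f)[:300]]))
E
```

```text
(no output)
```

View pics/crop.png

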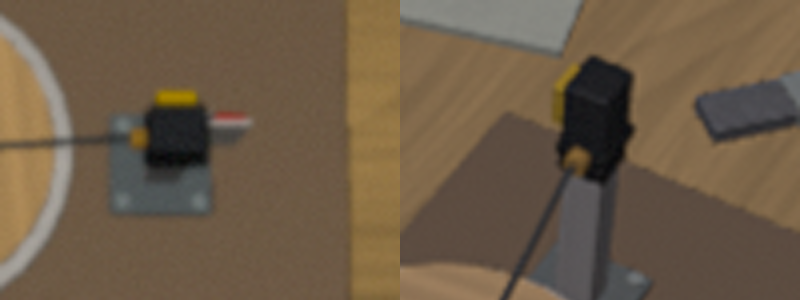

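The crop shows the scale plate with the red cursor on the gauge's −y side and the button on the far face. I'll take an oblique wrist look from the robot side on the way past.

Call:
apply_moves --dp '[[0,0,0],[0,0,0],[0.024,-0.042,0.0],[0.024,-0.042,0.0],[0.024,-0.042,0.0],[0.024,-0.042,0.0],[0.024,-0.042,0.0],[0.024,-0.042,0.0],[0.024,-0.042,0.0],[0.024,-0.042,0.0]]' --twist '[[0,0,0.138],[0,0,0.138],[0,0,0],[0,0,0],[0,0,0],[0,0,0],[0,0,0],[0,0,0],[0,0,0],[0,0,0]]' --fingers '[0,0,0,0,0,0,0,0,0,0]'

```text
time: 1.15
position: [0.3693, -0.2879, 0.2225]
tool_rot: [3.141, -0.002, -0.0]
ft_force: [1.1, -0.1, 0.4]
grip_width: 1.005
grip_force: 0.0
```

Call:
apply_moves --dp '[[0.024,-0.042,0.01],[0.024,-0.042,0.01],[0,0,0],[0,0,0],[0,0,0],[0,0,0],[0,0,0],[0,0,0]]' --twist '[[0,0,0],[0,0,0],[0,0.122,0],[0,0.122,0],[0,0.122,0],[0,0.122,0],[0,0.122,0],[0,0,0]]' --fingers '[0,0,0,0,0,0,0,0]'

```text
time: 1.95
position: [0.4356, -0.2262, 0.1806]
tool_rot: [-2.981, 0.014, -0.902]
ft_force: [0.4, 0.9, 0.3]
grip_width: 0.999
grip_force: 0.0
```

```bash
python3 - <<'E'
from h import *
C,im=shot("wrist","w1")
s=ctrl.get_state();print(s["position"],s["tool_rot"],s["time"],C[2]); print(R.from_rotvec(s["tool_rot"]).as_matrix().round(3))
E
```

```text
[ 0.43782194 -0.22428893  0.18261388] [-2.98024014  0.00597739 -0.90224872] 2.0 [ 0.40529659 -0.2308711   0.35562884]
[[ 0.832  0.004  0.555]
 [-0.012 -1.     0.025]
 [ 0.554 -0.028 -0.832]]
```

View pics/w1.png

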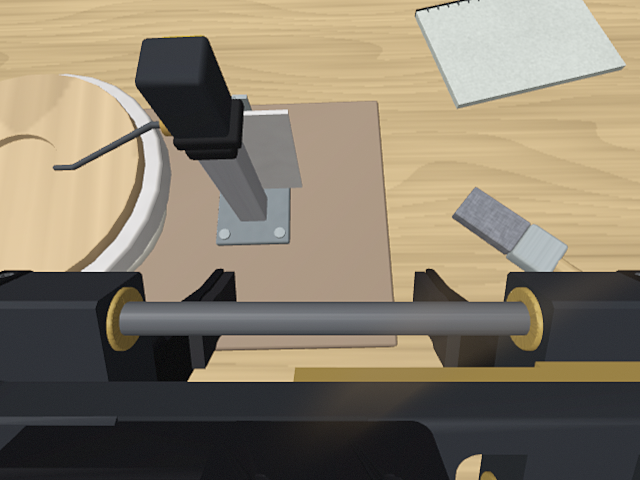

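The scale faces away from the robot (its back is at about (275,150)), so I'll look from the far −y side with the tool yawed to 90°. That yaw also suits the grasps.

Call:
apply_moves --dp '[[0,0.024,0],[0,0.024,0],[0,0.024,0],[0,0.024,0],[0,0.024,0],[0.044,0,0],[0.044,0,0],[0.044,0,0],[0.044,0,0],[0.044,0,0.01]]' --twist '[[0,-0.118,0],[0,-0.118,0],[0,-0.118,0],[0,-0.118,0],[0,-0.118,0],[0,0,0],[0,0,0],[0,0,0],[0,0,0],[0,0,0]]' --fingers '[0,0,0,0,0,0,0,0,0,0]'

```text
time: 3.0
position: [0.6661, -0.3395, 0.1751]
tool_rot: [-3.121, -0.017, -0.008]
ft_force: [0.5, -0.0, 1.4]
grip_width: 1.005
grip_force: 0.0
```

Call:
apply_moves --dp '[[0,0,0.002],[0,0,0.002],[0,0,0.002],[0,0,0.002],[0,0,0.002],[0,0,0],[0,0,0],[0,0,0],[0,0,0],[0,0,0]]' --twist '[[0,0,-0.145],[0,0,-0.145],[0,0,-0.145],[0,0,-0.145],[0,0,-0.145],[0,0,-0.145],[0,0,-0.145],[0,0,-0.145],[0,0,-0.145],[0,0,-0.145]]' --fingers '[0,0,0,0,0,0,0,0,0,0]'

```text
time: 4.0
position: [0.6634, -0.3391, 0.1636]
tool_rot: [-2.323, -2.092, -0.026]
ft_force: [-0.1, 0.2, -0.0]
grip_width: 0.997
grip_force: 0.0
```

Call:
apply_moves --dp '[[0,0,0],[0.015,0,0],[0.015,0,0],[0,0,0],[0,0,0]]' --twist '[[0,0,-0.12],[0,0.117,0],[0,0.117,0],[0,0.117,0],[0,0,0]]' --fingers '[0,0,0,0,0]'

```text
time: 4.5
position: [0.6607, -0.3154, 0.1619]
tool_rot: [-2.014, -2.018, -0.378]
ft_force: [-1.2, -1.5, -1.0]
grip_width: 1.001
grip_force: 0.0
```

```bash
python3 - <<'E'
from h import *
C,im=shot("wrist","w2")
s=ctrl.get_state();print(s["position"],s["joint_positions"],s["time"],C[2]); print(R.from_rotvec(s["tool_rot"]).as_matrix().round(3)); np.save("c2.npy",np.c_[C[1],C[2]])
E
```

```text
[ 0.66122252 -0.31326917  0.16286504] [ 0.92836667  0.78344139 -0.68965424  1.06855588  0.11952026  1.5638941
  0.36061391] 4.55 [ 0.66193805 -0.3086725   0.33966151]
[[-0.004  1.    -0.003]
 [ 0.931  0.005  0.364]
 [ 0.364 -0.001 -0.931]]
```

View pics/w2.png

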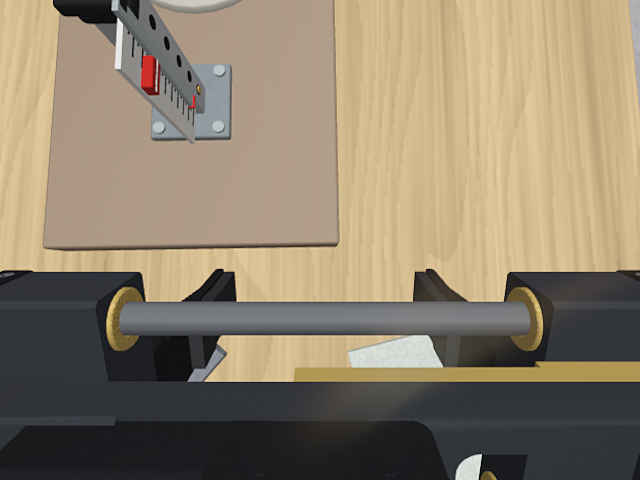

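```bash
python3 - <<'E'
import cv2
a=cv2.imread("pics/w2.png")[0:150,100:250]
cv2.imwrite("pics/w2c.png",cv2.resize(a,(600,600),interpolation=cv2.INTER_CUBIC))
E
```

```text
(no output)
```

View pics/w2c.png

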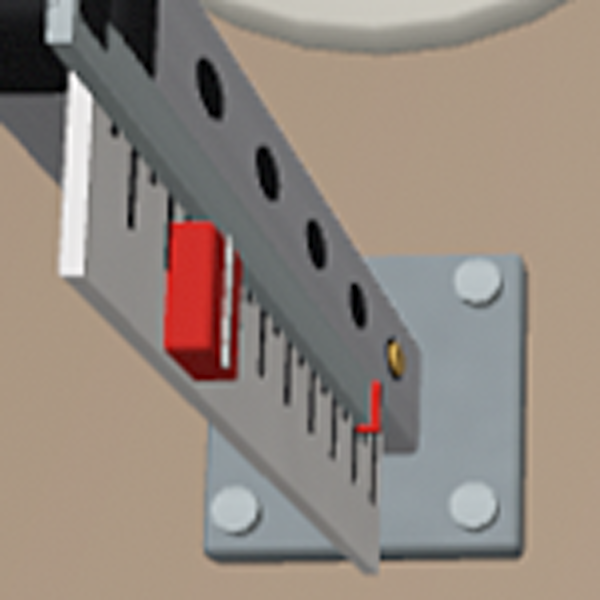

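The far-side view shows the index tip at full-image (194,107) and the cursor's white line from (158,59) to (156,91), on a 10 mm front face. I'll take a second view to triangulate.

Call:
apply_moves --dp '[[-0.011,0.04,0.028],[-0.011,0.04,0.028],[0,0,0],[0,0,0]]' --twist '[[0,0,0],[0,0,0],[0,0,0],[0,0,0]]' --fingers '[0,0,0,0]'

```text
time: 4.95
position: [0.7421, -0.3061, 0.1027]
tool_rot: [-2.001, -2.027, -0.379]
ft_force: [-0.4, -0.2, 0.8]
grip_width: 0.999
grip_force: 0.0
```

```bash
python3 - <<'E'
from h import *
C,im=shot("wrist","w3"); np.save("c3.npy",np.c_[C[1],C[2]])
u,v=proj(C,(.555,-.18,.11)).astype(int); u0=max(0,u-75); v0=max(0,v-75); print(u0,v0,C[2])
cv2.imwrite("pics/w3c.png",cv2.resize(im[v0:v0+150,u0:u0+150],(600,600),interpolation=cv2.INTER_CUBIC))
E
```

```text
0 0 [ 0.7430952  -0.29972874  0.28049616]
```

View pics/w3c.png

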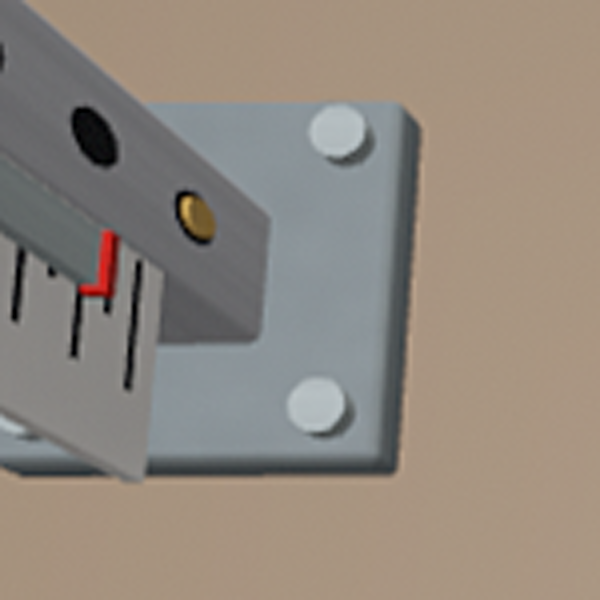

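The second view shows only the index (full-image ≈(26,72)) and the cursor is out of frame at left, so I'll yaw toward it and segment the marks by colour.

Call:
apply_moves --dp '[[0,0,0],[0,0,0],[0,0,0],[0,0,0]]' --twist '[[0,0,-0.145],[0,0,-0.145],[0,0,-0.145],[0,0,0]]' --fingers '[0,0,0,0]'

```text
time: 5.4
position: [0.7415, -0.3118, 0.1092]
tool_rot: [-1.555, -2.46, -0.464]
ft_force: [0.4, 0.8, -0.1]
grip_width: 1.001
grip_force: 0.0
```

```bash
cat >> h.py <<'E'
def reds(im):
    b,g,r=[im[:,:,i].astype(int) for i in range(3)]
    m=((r>110)&(g<60)&(b<60)).astype(np.uint8); m[262:]=0
    n,l,s,c=cv2.connectedComponentsWithStats(m,connectivity=8)
    return [(s[i].tolist(),c[i].round(1).tolist()) for i in range(1,n) if s[i,4]>4],m
E
python3 - <<'E'
from h import *
C,im=shot("wrist","w4"); np.save("c4.npy",np.c_[C[1],C[2]])
print(C[2],ctrl.get_state()["position"])
print(reds(im)[0]); print(reds(cv2.imread("pics/w2.png"))[0])
u,v=reds(im)[0][0][1]; 
r=max(reds(im)[0],key=lambda t:t[0][4]); u,v=map(int,r[1]); u0=max(0,u-30);v0=max(0,v-40);print(u0,v0)
a=cv2.resize(im[v0:v0+75,u0:u0+75],(600,600),interpolation=cv2.INTER_NEAREST)
cv2.imwrite("pics/w4c.png",a)
E
```

```text
[ 0.71149577 -0.31080559  0.28439957] [ 0.74141701 -0.31165141  0.10865509]
[]
[([141, 55, 15, 33, 397], [147.6, 71.8]), ([158, 65, 3, 16, 19], [158.9, 71.7]), ([189, 96, 6, 12, 29], [192.9, 102.4])]Traceback (most recent call last):
  File "<stdin>", line 5, in <module>
IndexError: list index out of range
```

```bash
python3 - <<'E'
from h import *
c=calibration("wrist")
L=lambda f:(c,np.load(f)[:,:3],np.load(f)[:,3])
C2,C3,C4=L("c2.npy"),L("c3.npy"),L("c4.npy")
print("idx w2",onz(C2,194,107.3,.075),"w3",onz(C3,26,73,.075))
p=onz(C2,194,107.3,.075)
print(proj(C3,p),proj(C4,p),proj(C4,p+[0,-.01,.05]),C4[1].round(3))
im=cv2.imread("pics/w4.png"); print(im[:150:15,100:400:30].max(),im[:3,300])
E
```

```text
idx w2 [ 0.55949193 -0.17825529  0.075     ] w3 [ 0.55851179 -0.1782357   0.075     ]
[27.59341727 73.05119899] [121.50672063 -54.28763249] [  64.68888038 -136.17091426] [[ 0.902 -0.415 -0.114]
 [ 0.401  0.907 -0.132]
 [ 0.159  0.073  0.985]]
207 [[126 147 166]
 [126 146 166]
 [127 147 166]]
```

Call:
apply_moves --dp '[[0,0,0],[0,0,0],[0,0,0],[0,0,0]]' --twist '[[0,0.145,0],[0,0.145,0],[0,0.145,0],[0,0,0]]' --fingers '[0,0,0,0]'

```text
time: 5.85
position: [0.7317, -0.3073, 0.0939]
tool_rot: [-1.349, -2.16, -0.677]
ft_force: [0.2, -1.1, -1.6]
grip_width: 0.999
grip_force: 0.0
```

```bash
python3 - <<'E'
from h import *
C,im=shot("wrist","w4"); np.save("c4.npy",np.c_[C[1],C[2]])
print(C[2],ctrl.get_state()["position"],reds(im)[0],proj(C,(.559,-.1782,.075)))
r=max(reds(im)[0],key=lambda t:t[0][4]); u,v=map(int,r[1]); u0=max(0,u-30);v0=max(0,v-40);print(u0,v0)
a=cv2.resize(im[v0:v0+75,u0:u0+75],(600,600),interpolation=cv2.INTER_NEAREST)
cv2.imwrite("pics/w4c.png",a)
E
```

```text
[ 0.73004495 -0.36450321  0.26217105] [ 0.73275904 -0.30647989  0.09678737] [([166, 35, 13, 8, 28], [172.6, 38.7])] [170.78985565  42.78631053]
142 0
```

View pics/w4c.png

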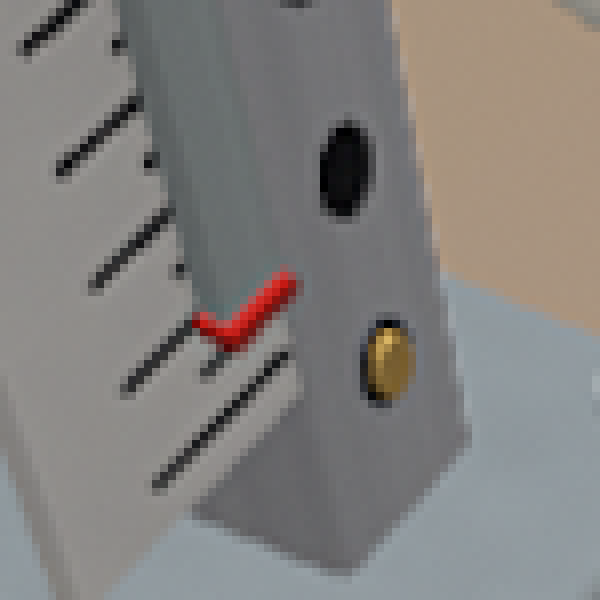

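The index is at about (171,42) and the gauge lines are clear, but the cursor is still above the frame, so I'll tilt a bit further.

Call:
apply_moves --dp '[[0,0,-0.02],[0,0,-0.02],[0,0,0],[0,0,0]]' --twist '[[0,0.145,0],[0,0.145,0],[0,0,0],[0,0,0]]' --fingers '[0,0,0,0]'

```text
time: 6.3
position: [0.7753, -0.305, 0.0551]
tool_rot: [-1.419, -2.051, -0.868]
ft_force: [0.2, 0.4, 1.9]
grip_width: 1.001
grip_force: 0.0
```

```bash
python3 - <<'E'
from h import *
C,im=shot("wrist","w5"); np.save("c5.npy",np.c_[C[1],C[2]])
s=ctrl.get_state()
print(C[2],s["position"],s["joint_positions"].round(2),reds(im)[0],proj(C,(.559,-.1782,.075)))
E
```

```text
[ 0.75923543 -0.38012401  0.21512921] [ 0.7775863  -0.30684088  0.06574921] [ 0.62  1.46 -0.28  0.08 -0.45  2.05  0.76] [] [ 50.61179364 -19.64620828]
```

```bash
cat >> h.py <<'E'
def plan(pos,phi,tilt=0):
    s=ctrl.get_state(); T=R.from_rotvec(s["tool_rot"])
    G=R.from_euler("z",phi)*R.from_matrix(np.diag([1.,-1,-1]))*R.from_rotvec([0,tilt,0])
    d=np.array(pos)-s["position"]
    print("t",s["time"],"pos",s["position"].round(4),"tool dp",T.inv().apply(d).round(4),"goal-frame dp",G.inv().apply(d).round(4),"twist",(T.inv()*G).as_rotvec().round(3),"F",s["ft_force"].round(1),"w",round(s["grip_width"]*87,1))
E
python3 -c "
from h import *
plan((.70,-.38,.165),1.72,.4)"
```

```text
t 6.35 pos [ 0.7776 -0.3068  0.0657] tool dp [ 0.0498 -0.0685 -0.1185] goal-frame dp [-0.0174 -0.0876 -0.1151] twist [ 0.128 -0.41   0.23 ] F [-0.1 -1.2  1.9] w 87.2
```

Call:
apply_moves --dp '[[0.012,-0.017,-0.03],[0.012,-0.017,-0.03],[0.012,-0.017,-0.03],[0.012,-0.017,-0.03],[0,0,0],[0,0,0],[0,0,0],[0,0,0],[0,0,0]]' --twist '[[0,0,0],[0,0,0],[0,0,0],[0,0,0],[0.032,-0.1,0.057],[0.032,-0.1,0.057],[0.032,-0.1,0.057],[0.032,-0.1,0.057],[0,0,0]]' --fingers '[0,0,0,0,0,0,0,0,0]'

```text
time: 7.25
position: [0.6968, -0.3696, 0.1788]
tool_rot: [-1.848, -2.157, -0.388]
ft_force: [1.3, 1.3, 1.0]
grip_width: 1.003
grip_force: 0.0
```

```bash
python3 - <<'E'
from h import *
C,im=shot("wrist","w5"); np.save("c5.npy",np.c_[C[1],C[2]])
s=ctrl.get_state()
print(C[2],s["position"],s["joint_positions"].round(2),reds(im)[0],proj(C,(.559,-.1782,.075)),proj(C,(.559,-.1882,.125)))
E
```

```text
[ 0.69255524 -0.36554818  0.35654952] [ 0.69558714 -0.37158241  0.17498552] [ 0.77  0.92 -0.47  0.73  0.03  1.75  0.59] [([189, 26, 7, 11, 25], [193.0, 31.5])] [192.83856273  36.03510109] [165.92000109   0.71178865]
```

Call:
apply_moves --dp '[[0,0,0],[0,0,0],[0,0,0]]' --twist '[[0,0.145,0],[0,0,0],[0,0,0]]' --fingers '[0,0,0]'

```text
time: 7.6
position: [0.6921, -0.3757, 0.1589]
tool_rot: [-1.763, -2.032, -0.502]
ft_force: [0.2, 0.7, 0.8]
grip_width: 0.998
grip_force: 0.0
```

```bash
python3 - <<'E'
from h import *
C,im=shot("wrist","w6"); np.save("c6.npy",np.c_[C[1],C[2]])
s=ctrl.get_state()
r,m=reds(im)
print(C[2],s["position"],r,proj(C,(.559,-.1782,.075)),proj(C,(.559,-.1882,.125)))
im2=cv2.imread("pics/w2.png")
for i,M in ((im,m),(im2,reds(im2)[1])):
    rs=[t for t in reds(i)[0]]; x,y,w,h,_=max(rs,key=lambda t:t[0][4])[0]
    print(x,y); 
    for row in i[y-3:y+h+6,x-3:x+w+14]: print(" ".join(f"{a[2]//10:2d}/{a[1]//10:<2d}" for a in row))
E
```

```text
[ 0.69497427 -0.39922409  0.33516922] [ 0.69297011 -0.37465542  0.16168374] [([160, 0, 14, 12, 116], [166.2, 4.7]), ([176, 5, 3, 6, 8], [176.9, 7.0]), ([173, 15, 3, 3, 7], [173.9, 16.0]), ([201, 51, 7, 10, 22], [205.0, 56.3])] [204.75814599  60.18934334] [180.51664506  20.38117587]
160 0
141 55
14/13 14/14 14/14 13/13  1/1   9/8  15/15 12/12  9/9   8/9   8/9   8/9   9/9  10/10 10/10 10/10 10/10 10/11 10/11 10/11 10/11 10/11 10/10 10/11 11/11 11/11 11/11 11/11 10/10 11/11 11/11 11/11
14/13 14/13 14/14 13/13  0/0   8/8  15/15 14/14  9/10  7/8   8/9   8/9   8/9   9/10 10/10 10/10 10/10 10/10 10/11 10/11 10/11 10/11 10/10 10/10 10/10 11/11 11/11 11/11 11/11 11/10 11/11 11/11
14/13 14/14 14/14 13/13  1/1   8/10 14/15 12/14  6/8   4/6   7/9   7/9   7/9   7/9   8/10  9/11  9/10 10/10 10/11 10/11 10/11 10/11 10/11 10/11 10/10 11/11 11/11 11/11 11/11 10/10 11/11 11/11
14/14 14/14 14/14 12/12  6/2  15/8  18/13 17/11 16/6  16/4  17/8  17/7  17/7  17/7  16/8  11/10  9/11 10/10 10/10 10/11 10/11 10/11 10/11 10/11 10/10 10/10 11/11 11/11 11/11 11/11 10/11 10/10
14/13 14/14 13/13  9/10  9/1  19/3  
[... 6559 characters left out ...]
9/1   9/2   9/2   9/1   9/1   9/0  14/13 20/21 11/8  10/1  12/8  14/15 14/14 14/14 14/14 10/10  4/4  12/12 14/14 14/13 14/14
12/12 11/11 11/11 12/11 12/12 14/14 13/11 10/4   9/0   9/1   9/2   9/1   9/2   9/2   9/2   9/1   9/0  11/9  15/16 11/7  11/1  12/9  14/15 14/14 14/14 14/14 10/10  4/4  12/12 14/14 14/13 14/14
15/14 12/12 11/11 11/11 12/12 12/12 14/14 13/11 10/4   9/1   9/1   9/2   9/1   9/1   9/2   9/1   9/1   9/2   9/4  10/2  11/1  12/9  14/15 14/14 14/14 14/14 10/10  4/4  12/12 14/14 14/14 14/14
17/15 15/14 12/12 11/11 11/11 11/11 12/12 14/14 12/11 10/4   9/0   9/1   9/1   9/1   9/1   9/1   9/1   9/1   9/0   9/0  10/1  12/8  14/14 14/14 14/14 14/14 11/11  5/5  13/13 14/14 14/13 14/14
```

Call:
apply_moves --dp '[[0,0,0],[0,0,0],[0,0,0]]' --twist '[[0,0.09,0],[0,0,0],[0,0,0]]' --fingers '[0,0,0]'

```text
time: 7.95
position: [0.6935, -0.3735, 0.1616]
tool_rot: [-1.707, -1.976, -0.571]
ft_force: [-0.6, 0.1, 0.0]
grip_width: 1.002
grip_force: 0.0
```

```bash
python3 - <<'E'
from h import *
C,im=shot("wrist","w7"); np.save("c7.npy",np.c_[C[1],C[2]])
r,m=reds(im); print(C[2],r,proj(C,(.559,-.1782,.075)))
x,y,w,h,_=max(r,key=lambda t:t[0][4])[0]; print(x-3,max(0,y-3))
for row in im[max(0,y-3):y+h+14,x-3:x+w+12]: print(" ".join(f"{a[2]//10:2d}/{a[1]//10:<2d}" for a in row))
E
```

```text
[ 0.69816841 -0.41213852  0.3351237 ] [([169, 17, 17, 23, 205], [176.9, 27.8]), ([184, 29, 4, 7, 9], [185.7, 32.1]), ([181, 37, 4, 9, 13], [182.6, 41.3]), ([206, 78, 7, 8, 19], [209.7, 82.3])] [209.39188797  85.67324545]
166 14
14/13 14/13 14/13 14/13 14/14 14/13 14/13 14/13 14/14 13/13  7/7   5/5  11/11  8/9   9/9   9/9   9/10 10/10 10/11 10/11 10/10 10/10 10/10 11/11 10/10 11/11 11/11 11/11 11/11 11/11 11/11 11/11
14/13 14/13 14/13 14/13 14/13 14/13 14/13 14/13 14/14 13/13  1/2   7/8  14/14  9/10  8/9   8/9   9/10 10/10 10/10 10/11 10/10 10/11 10/10 11/11 11/11 11/11 11/11 11/11 11/11 11/11 11/11 11/11
14/13 13/13 13/13 14/13 14/13 14/13 14/13 14/14 14/14 11/12  2/1  10/10 13/15 10/11  7/9   7/9   8/10  9/10  9/10 10/11 10/11 10/10 10/10 10/10 11/11 10/10 11/11 11/11 11/11 11/11 11/11 11/11
14/13 13/13 14/13 14/13 14/13 14/13 14/14 14/14 13/13  8/8  12/2  18/9  18/12 16/9  14/8  14/8  14/8  12/9  10/10  9/11 10/11 10/11 10/10 10/10 11/11 10/10 11/11 11/11 11/11 11/11 11/11 11/11
14/13 13/13 14/13 14/13 14/13 13/13 14/14 14/14 11/12  7/3  17/2  21/3  21/3  21/3  19/4  20/4  19/5  17
[... 6107 characters left out ...]
4/13 14/13 14/13 14/13 14/13 14/13 14/13 14/13 14/13 14/13 14/14 14/14 12/11  5/5  13/13 12/12  8/9   8/9   9/9  10/10 10/10
16/14 16/14 16/14 17/14 16/14 12/12 12/12 12/12 13/13 14/13 14/14 14/13 14/13 14/13 14/13 14/13 14/13 14/13 14/13 14/13 14/13 14/14 13/13  7/7   7/7  15/15 14/13  8/9   9/9   8/9   9/10 10/10
16/14 16/14 16/14 16/14 16/14 15/13 11/11 12/12 12/12 13/13 14/14 14/13 13/13 14/13 14/13 13/13 14/13 14/13 14/13 14/14 14/14 14/14 12/11  3/3  10/10 15/14 12/12  6/6   9/9   8/9   9/9  10/10
16/14 16/14 16/14 16/14 17/15 16/14 12/12 12/12 12/12 13/13 14/14 14/13 14/13 14/13 14/13 14/13 14/13 14/13 14/13 14/14 14/14 14/13 10/10  6/6  13/13 14/14  9/9   4/4  10/10  8/9   9/9  10/10
```

```bash
python3 - <<'E'
from h import *
c=calibration("wrist")
def tri(a,ua,b,ub):
    A=[];B=[]
    for f,u in((a,ua),(b,ub)):
        m=np.load(f); C=(c,m[:,:3],m[:,3]); d=ray(C,*u); d/=np.linalg.norm(d); P=np.eye(3)-np.outer(d,d); A.append(P);B.append(P@m[:,3])
    A=np.vstack(A);B=np.hstack(B);x,*_=np.linalg.lstsq(A,B,rcond=None);return x,np.linalg.norm(A@x-B)
print("idx blob",tri("c2.npy",(192.9,102.4),"c7.npy",(209.7,82.3)))
print("line far",tri("c2.npy",(155.9,91.2),"c7.npy",(180,42.5)))
print("line near",tri("c2.npy",(156.8,58),"c7.npy",(186.8,23.3)))
m=np.load("c2.npy");C2=(c,m[:,:3],m[:,3]);m=np.load("c7.npy");C7=(c,m[:,:3],m[:,3])
for f,C,u in(("w2",C2,(155.9,91.2)),("w7",C7,(180,42.5))):
    for x in(.557,.559,.561):
        d=ray(C,*u);print(f,x,(C[2]+d*(x-C[2][0])/d[0]).round(4))
plan((.54,.012,.26),1.59,0)
E
```

```text
idx blob (array([ 0.55842962, -0.17435915,  0.0751773 ]), np.float64(0.00013332481116327808))
line far (array([ 0.56201521, -0.20061151,  0.14048587]), np.float64(0.00013291351244564898))
line near (array([ 0.56041753, -0.17872712,  0.13888183]), np.float64(6.463779211208882e-05))
w2 0.557 [ 0.557  -0.1953  0.1307]
w2 0.559 [ 0.559  -0.1975  0.1347]
w2 0.561 [ 0.561  -0.1996  0.1387]
w7 0.557 [ 0.557  -0.1927  0.1332]
w7 0.559 [ 0.559  -0.1958  0.136 ]
w7 0.561 [ 0.561  -0.1989  0.1389]
t 8.0 pos [ 0.6937 -0.3732  0.1626] tool dp [ 0.3832 -0.0963  0.1591] goal-frame dp [ 0.3881 -0.1462 -0.0974] twist [-0.029 -0.633  0.123] F [0.4 0.5 0.7] w 87.2
```

The line triangulates to z ≈ 0.139–0.140 and the index to 0.075 (known 0.075), so the needed lift is about 64.5 mm, inside the 32–68 mm range. Next I'll look at the recess.

Call:
apply_moves --dp '[[0,0,0],[0,0,0],[0,0,0],[0,0,0],[0,0,0],[0,-0.02,-0.027],[0,-0.02,-0.027],[0,-0.02,-0.027],[0,-0.02,-0.027]]' --twist '[[-0.006,-0.127,0.025],[-0.006,-0.127,0.025],[-0.006,-0.127,0.025],[-0.006,-0.127,0.025],[-0.006,-0.127,0.025],[0,0,0],[0,0,0],[0,0,0],[0,0,0]]' --fingers '[0,0,0,0,0,0,0,0,0]'

```text
time: 8.9
position: [0.6125, -0.3736, 0.2723]
tool_rot: [2.2, 2.24, -0.003]
ft_force: [0.3, 0.1, -0.7]
grip_width: 0.998
grip_force: 0.0
```

Call:
apply_moves --dp '[[0.039,-0.01,0],[0.039,-0.01,0],[0.039,-0.01,0],[0.039,-0.01,0],[0.039,-0.01,0],[0.039,-0.01,0],[0.039,-0.01,0],[0.039,-0.01,0],[0,0,0],[0,0,0]]' --twist '[[0,0,0],[0,0,0],[0,0,0],[0,0,0],[0,0,0],[0,0,0],[0,0,0],[0,0,0],[0,0,0],[0,0,0]]' --fingers '[0,0,0,0,0,0,0,0,0,0]'

```text
time: 9.9
position: [0.5279, -0.0625, 0.2706]
tool_rot: [2.197, 2.241, -0.002]
ft_force: [0.2, -0.5, -0.2]
grip_width: 1.002
grip_force: 0.0
```

```bash
python3 - <<'E'
from h import *
plan((.435,.296,.26),1.59,0)
C,im=shot("wrist","r1"); np.save("cr.npy",np.c_[C[1],C[2]])
g=cv2.cvtColor(im,cv2.COLOR_BGR2GRAY)
p=proj(C,(.537,.014,.117)); q=proj(C,(.5735,.014,.117)); rad=np.linalg.norm(q-p); print("exp",p,rad,C[2])
x=cv2.HoughCircles(cv2.GaussianBlur(g,(5,5),1),cv2.HOUGH_GRADIENT,1,10,param1=60,param2=15,minRadius=int(rad*.85),maxRadius=int(rad*1.15))
if x is not None:
  for a in x[0][:5]: print(a, onz(C,a[0],a[1],.117).round(4))
E
```

```text
t 9.9 pos [ 0.5279 -0.0625  0.2706] tool dp [ 0.3603 -0.0857  0.0095] goal-frame dp [ 0.3602 -0.086   0.0106] twist [0.001 0.003 0.001] F [ 0.2 -0.5 -0.2] w 87.1
exp [335.28398642 133.34498056] 42.73050175664955 [0.52709999 0.00883891 0.43358132]
[336.5 130.5  43.6] [0.538  0.0163 0.117 ]
[154.5 323.5  43.5] [ 0.3643 -0.1696  0.117 ]
[494.5 324.5  42.7] [ 0.6994 -0.164   0.117 ]
[338.5 119.5  37.2] [0.5394 0.0253 0.117 ]
[373.5 192.5  45. ] [ 0.5725 -0.0359  0.117 ]
```

View pics/r1.png

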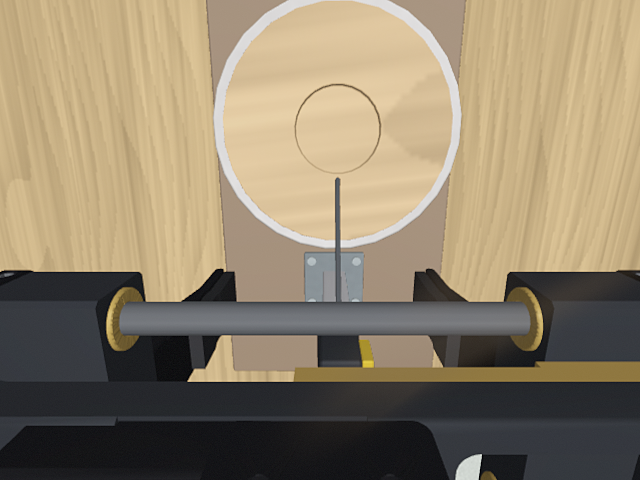

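The recess ring spans columns 295–381 and rows 84–174, so its centre is at about (338,129), with the scriber tip at (337,179). I'll refine this with a radial edge fit.

```bash
python3 - <<'E'
from h import *
from scipy.optimize import least_squares
c=calibration("wrist"); m=np.load("cr.npy"); C=(c,m[:,:3],m[:,3]); g=cv2.GaussianBlur(cv2.cvtColor(cv2.imread("pics/r1.png"),cv2.COLOR_BGR2GRAY),(3,3),0).astype(float)
P=[]
for t in np.arange(0,2*np.pi,.05):
    rr=np.arange(36,51,.25); xs=338+rr*np.cos(t); ys=129+rr*np.sin(t)
    v=cv2.remap(g.astype(np.float32),xs.astype(np.float32)[None],ys.astype(np.float32)[None],cv2.INTER_LINEAR)[0]
    k=v.argmin()
    if np.median(v)-v[k]>15 and 0<k<len(v)-1: P.append(onz(C,xs[k],ys[k],.117)[:2])
P=np.array(P); f=lambda q:np.hypot(*(P-q[:2]).T)-q[2]
s=least_squares(f,[.538,.016,.0365],loss="soft_l1",f_scale=.0005); print(len(P),s.x.round(4),np.abs(f(s.x)).mean())
print("scriber tip",onz(C,337.5,180,.125))
# station edges: yaw from brown board right edge
E
```

```text
118 [0.5386 0.0169 0.0361] 0.00013998541083715227
scriber tip [ 0.53978076 -0.02463618  0.125     ]
```

Call:
apply_moves --dp '[[0.041,-0.0133,0],[0.041,-0.0133,0],[0.041,-0.0133,0],[0.041,-0.0133,0],[0.041,-0.0133,0],[0.041,-0.0133,0],[0.041,-0.0133,0],[0,0,0],[0,0,0]]' --twist '[[0,0,0],[0,0,0],[0,0,0],[0,0,0],[0,0,0],[0,0,0],[0,0,0],[0,0,0],[0,0,0]]' --fingers '[0,0,0,0,0,0,0,0,0]'

```text
time: 10.85
position: [0.4308, 0.2212, 0.2694]
tool_rot: [-2.201, -2.239, 0.001]
ft_force: [0.1, -1.9, -1.0]
grip_width: 1.0
grip_force: 0.0
```

```bash
python3 - <<'E'
from h import *
C,im=shot("wrist","t1")
hsv=cv2.cvtColor(im,cv2.COLOR_BGR2HSV); p=proj(C,(.435,.296,.108)); print("exp",p)
u,v=p.astype(int); print(im[v,u],hsv[v,u], hsv[v,u+80])
d=np.abs(hsv.astype(int)-hsv[v,u]); m=((d[:,:,0]<5)&(d[:,:,1]<45)).astype(np.uint8); m[262:]=0
m=cv2.morphologyEx(m,cv2.MORPH_OPEN,np.ones((5,5)))
n,l,s,c=cv2.connectedComponentsWithStats(m); i=1+s[1:,4].argmax(); print(s[i],c[i])
k=max(cv2.findContours((l==i).astype(np.uint8),cv2.RETR_EXTERNAL,cv2.CHAIN_APPROX_NONE)[0],key=cv2.contourArea)
(cu,cv_),r=cv2.minEnclosingCircle(k); print("circ",cu,cv_,r, onz(C,cu,cv_,.018).round(4),onz(C,cu,cv_,.108).round(4), "foot r px", .029*356/(C[2][2]-.108),"rim r px",.033*356/(C[2][2]-.018))
plan((.435,.296,.27),1.59)
E
```

```text
exp [329.628811   136.06006516]
[125 153 195] [ 12  92 195] [ 19  72 223]
[ 298   97   66   69 3575] [330.25482517 131.08055944]
circ 329.64593505859375 131.0236053466797 34.4423942565918 [0.4361 0.3025 0.018 ] [0.4349 0.3002 0.108 ] foot r px 31.80746070786656 rim r px 28.337253219998107
t 10.9 pos [0.4313 0.2199 0.2691] tool dp [ 0.076   0.0048 -0.0009] goal-frame dp [ 0.076   0.0052 -0.0009] twist [-0.003 -0.001 -0.005] F [-0.4  0.4 -0.8] w 87.2
```

```bash
python3 - <<'E'
from h import *
im=cv2.imread("pics/t1.png"); C=cam("wrist"); lab=cv2.GaussianBlur(cv2.cvtColor(im,cv2.COLOR_BGR2LAB),(3,3),0).astype(np.float32)
for z in (-1,):
  E=[]
  for t in np.arange(0,2*np.pi,.1):
    rr=np.arange(22,48,.5); xs=(330.2+rr*np.cos(t)).astype(np.float32)[None]; ys=(131+rr*np.sin(t)).astype(np.float32)[None]
    v=cv2.remap(lab,xs,ys,cv2.INTER_LINEAR)[0]; g=np.linalg.norm(v[4:]-v[:-4],axis=1); k=g.argmax()+2
    E.append((round(t,1),rr[k],int(g.max()),xs[0,k],ys[0,k]))
  print([(a,b,c_) for a,b,c_,_,_ in E][::3])
  pts=np.array([e[3:] for e in E],np.float32); print(cv2.fitEllipse(pts), np.median([e[1] for e in E]))
  (u,v),_,_=cv2.fitEllipse(pts); print(onz(C,u,v,.108).round(4))
E
```

```text
[(np.float64(0.0), np.float64(34.0), 15), (np.float64(0.3), np.float64(34.0), 23), (np.float64(0.6), np.float64(34.0), 20), (np.float64(0.9), np.float64(34.5), 22), (np.float64(1.2), np.float64(35.0), 25), (np.float64(1.5), np.float64(35.0), 30), (np.float64(1.8), np.float64(35.0), 26), (np.float64(2.1), np.float64(35.0), 26), (np.float64(2.4), np.float64(34.5), 20), (np.float64(2.7), np.float64(34.0), 19), (np.float64(3.0), np.float64(33.5), 13), (np.float64(3.3), np.float64(33.5), 23), (np.float64(3.6), np.float64(33.5), 11), (np.float64(3.9), np.float64(32.5), 10), (np.float64(4.2), np.float64(23.0), 9), (np.float64(4.5), np.float64(35.0), 10), (np.float64(4.8), np.float64(23.0), 10), (np.float64(5.1), np.float64(23.0), 10), (np.float64(5.4), np.float64(33.0), 9), (np.float64(5.7), np.float64(34.5), 9), (np.float64(6.0), np.float64(34.0), 16)]
((329.560546875, 134.986328125), (61.302310943603516, 67.87833404541016), 98.6640853881836) 34.0
[0.4355 0.2956 0.108 ]
```

Call:
apply_moves --dp '[[0.039,0.002,0.0],[0.039,0.002,0.0],[0,0,0.04],[0,0,0.04],[0,0,0.04],[0,0,0.04],[0,0,0.033],[0,0,0.02],[0,0,0],[0,0,0]]' --twist '[[0,0,0],[0,0,0],[0,0,0],[0,0,0],[0,0,0],[0,0,0],[0,0,0],[0,0,0],[0,0,0],[0,0,0]]' --fingers '[0,0,0,0,0,0,0,0,0,0]'

```text
time: 11.9
position: [0.4334, 0.2985, 0.0561]
tool_rot: [-2.203, -2.234, 0.003]
ft_force: [-0.2, 1.7, 0.0]
grip_width: 0.998
grip_force: 0.0
```

Call:
apply_moves --dp '[[0,0,0],[0,0,0],[0,0,0],[0,0,0],[0,0,0],[0,0,0],[0,0,0],[0,0,0],[0,0,0],[0,0,0]]' --twist '[[0,0,0],[0,0,0],[0,0,0],[0,0,0],[0,0,0],[0,0,0],[0,0,0],[0,0,0],[0,0,0],[0,0,0]]' --fingers '[0.1,0.2,0.3,1,1,1,1,1,1,1]' --newtons 15

```text
time: 12.9
position: [0.4331, 0.3, 0.0566]
tool_rot: [-2.201, -2.237, 0.001]
ft_force: [1.3, -0.5, 5.7]
grip_width: 0.718
grip_force: 15.1
```

```bash
python3 -c "
from h import *
plan((.539,.016,.2),1.59)"
```

```text
t 12.9 pos [0.4331 0.3    0.0566] tool dp [-0.2854  0.1009 -0.1442] goal-frame dp [-0.286   0.1004 -0.1434] twist [-0.002 -0.002 -0.003] F [ 1.3 -0.5  5.7] w 62.5
```

Call:
apply_moves --dp '[[0,0,-0.01],[0,0,-0.03],[0,0,-0.03],[0,0,-0.03],[0,0,-0.035],[0,0,-0.035],[-0.02,0.007,0],[-0.035,0.012,0],[-0.035,0.012,0],[-0.035,0.012,0]]' --twist '[[0,0,0],[0,0,0],[0,0,0],[0,0,0],[0,0,0],[0,0,0],[0,0,0],[0,0,0],[0,0,0],[0,0,0]]' --fingers '[1,1,1,1,1,1,1,1,1,1]'

```text
time: 13.9
position: [0.4772, 0.1741, 0.2252]
tool_rot: [-2.198, -2.237, 0.005]
ft_force: [1.6, -0.4, -0.7]
grip_width: 0.72
grip_force: 14.9
```

Call:
apply_moves --dp '[[-0.035,0.012,0],[-0.035,0.012,0],[-0.035,0.013,0],[-0.03,0.011,0],[-0.02,0.008,0],[0,0,0],[0,0,0]]' --twist '[[0,0,0],[0,0,0],[0,0,0],[0,0,0],[0,0,0],[0,0,0],[0,0,0]]' --fingers '[1,1,1,1,1,1,1]'

```text
time: 14.6
position: [0.5357, 0.0217, 0.2244]
tool_rot: [-2.199, -2.235, 0.004]
ft_force: [0.2, 1.2, -1.6]
grip_width: 0.719
grip_force: 14.9
```

```bash
python3 - <<'E'
from h import *
plan((.539,.016,.155),1.59)
for n in("top","side"):
    C,im=shot(n,"h_"+n)
    p=proj(C,(.539,.016,.23)); print(n,p)
    hsv=cv2.cvtColor(im,cv2.COLOR_BGR2HSV); u,v=p.astype(int)
    m=((hsv[:,:,0]<11)&(hsv[:,:,1]>90)&(hsv[:,:,1]<190)).astype(np.uint8); M=np.zeros_like(m); M[v-45:v+60,u-45:u+45]=m[v-45:v+60,u-45:u+45]
    nn,l,s,c=cv2.connectedComponentsWithStats(M); i=1+s[1:,4].argmax(); print(s[i],c[i])
E
```

```text
t 14.6 pos [0.5357 0.0217 0.2244] tool dp [-0.0059  0.0036  0.0694] goal-frame dp [-0.0057  0.0032  0.0694] twist [-0.006 -0.003 -0.003] F [ 0.2  1.2 -1.6] w 62.5
top [281.78167361 254.79581328]
[293 262   1   1   1] [293. 262.]
side [310.99861994 237.19288408]
[296 223  29  42 907] [308.20176406 244.90518192]
```

Call:
apply_moves --dp '[[-0.006,0.003,0.01],[0,0,0.02],[0,0,0.02],[0,0,0.012],[0,0,0],[0,0,0]]' --twist '[[0,0,0],[0,0,0],[0,0,0],[0,0,0],[0,0,0],[0,0,0]]' --fingers '[1,1,1,1,1,1]'

```text
time: 15.3
position: [0.5396, 0.0156, 0.1633]
tool_rot: [-2.2, -2.237, 0.002]
ft_force: [0.5, 1.4, -2.0]
grip_width: 0.719
grip_force: 14.9
```

```bash
python3 - <<'E'
from h import *
plan((.539,.016,.1495),1.59)
from time import sleep
C=cam("side"); im=get_image("side")[:,:,::-1].copy(); cv2.imwrite("pics/h2.png",im)
s=ctrl.get_state(); z0=s["position"][2]-.0386; x,y=s["position"][:2]
hsv=cv2.cvtColor(im,cv2.COLOR_BGR2HSV); m=((hsv[:,:,0]<11)&(hsv[:,:,1]>90)&(hsv[:,:,1]<190))
def lim(x,y,z0):
    P=np.array([proj(C,(x+r*np.cos(t),y+r*np.sin(t),z)) for r,z in((.033,z0),(.029,z0+.09)) for t in np.arange(0,6.3,.1)])
    k=cv2.convexHull(P.astype(np.float32)); M=np.zeros((480,640),np.uint8); cv2.fillConvexPoly(M,np.rint(k).astype(int),1); return M
print("pos",x,y)
M=lim(x,y,z0); 
for v in np.unique(np.linspace(np.where(M.any(1))[0][0],np.where(M.any(1))[0][-1]+3,14).astype(int)):
    a=np.where(M[v])[0]; b=np.where(m[v,280:345])[0]+280
    print(v,(a[0],a[-1]) if len(a) else None,(b[0],b[-1],len(b)) if len(b) else None)
E
```

```text
t 15.3 pos [0.5396 0.0156 0.1633] tool dp [ 0.0004 -0.0005  0.0138] goal-frame dp [ 0.0004 -0.0006  0.0138] twist [-0.004 -0.002 -0.002] F [ 0.5  1.4 -2. ] w 62.6
pos 0.5399853686737333 0.01559260102103788
232 (np.int64(305), np.int64(316)) None
236 (np.int64(299), np.int64(322)) (np.int64(300), np.int64(305), 6)
240 (np.int64(297), np.int64(324)) (np.int64(307), np.int64(320), 14)
244 (np.int64(297), np.int64(324)) (np.int64(297), np.int64(319), 13)
248 (np.int64(296), np.int64(324)) (np.int64(297), np.int64(315), 19)
252 (np.int64(296), np.int64(324)) (np.int64(297), np.int64(316), 20)
256 (np.int64(296), np.int64(325)) (np.int64(298), np.int64(321), 24)
260 (np.int64(296), np.int64(325)) (np.int64(297), np.int64(320), 23)
264 (np.int64(295), np.int64(325)) (np.int64(297), np.int64(320), 24)
268 (np.int64(295), np.int64(325)) (np.int64(297), np.int64(321), 25)
272 (np.int64(296), np.int64(324)) (np.int64(298), np.int64(323), 26)
276 (np.int64(298), np.int64(322)) (np.int64(301), np.int64(320), 19)
280 (np.int64(305), np.int64(316)) None
284 None None
```

Call:
apply_moves --dp '[[0,0,0.004],[0,0,0.003],[0,0,0.002],[0,0,0.002],[0,0,0.001],[0,0,0.001],[0,0,0]]' --twist '[[0,0,0],[0,0,0],[0,0,0],[0,0,0],[0,0,0],[0,0,0],[0,0,0]]' --fingers '[1,1,1,1,1,1,1]'

```text
time: 16.05
position: [0.5386, 0.0179, 0.152]
tool_rot: [-2.197, -2.237, 0.002]
ft_force: [-6.8, 3.1, 10.9]
grip_width: 0.718
grip_force: 15.2
```

Call:
apply_moves --dp '[[0.0005,-0.001,0],[0.0005,-0.0005,0],[0,0,0]]' --twist '[[0,0,0],[0,0,0],[0,0,0]]' --fingers '[1,1,1]'

```text
time: 16.35
position: [0.5384, 0.0181, 0.1519]
tool_rot: [-2.199, -2.239, -0.0]
ft_force: [-3.3, 2.4, 7.5]
grip_width: 0.717
grip_force: 15.2
```

Call:
apply_moves --dp '[[0,0,0.001],[0,0,0]]' --twist '[[0,0,0],[0,0,0]]' --fingers '[1,1]'

```text
time: 16.55
position: [0.5384, 0.0181, 0.1518]
tool_rot: [-2.199, -2.239, 0.0]
ft_force: [-4.8, 2.9, 13.0]
grip_width: 0.717
grip_force: 15.3
```

Call:
apply_moves --dp '[[0,0,-0.003],[0.001,-0.0015,0],[0,0,0.001],[0,0,0.001],[0,0,0]]' --twist '[[0,0,0],[0,0,0],[0,0,0],[0,0,0],[0,0,0]]' --fingers '[1,1,1,1,1]'

```text
time: 17.05
position: [0.5373, 0.0176, 0.1517]
tool_rot: [-2.202, -2.238, 0.001]
ft_force: [-0.9, 0.3, 7.9]
grip_width: 0.717
grip_force: 15.1
```

Call:
apply_moves --dp '[[0,0,0.001],[0,0,0.001],[0,0,0]]' --twist '[[0,0,0],[0,0,0],[0,0,0]]' --fingers '[1,1,1]'

```text
time: 17.35
position: [0.5376, 0.0176, 0.1512]
tool_rot: [-2.202, -2.238, 0.0]
ft_force: [-4.2, 0.2, 18.3]
grip_width: 0.717
grip_force: 15.3
```

```bash
python3 - <<'E'
from h import *
s=ctrl.get_state(); print(s["position"],s["ft_force"].round(1),s["torque"].round(2))
C=cam("side"); im=get_image("side")[:,:,::-1].copy(); cv2.imwrite("pics/h3.png",im)
hsv=cv2.cvtColor(im,cv2.COLOR_BGR2HSV); m=((hsv[:,:,0]<11)&(hsv[:,:,1]>90)&(hsv[:,:,1]<190))
m2=cv2.cvtColor(cv2.imread("pics/h2.png"),cv2.COLOR_BGR2HSV); m2=((m2[:,:,0]<11)&(m2[:,:,1]>90)&(m2[:,:,1]<190))
for u in (300,304,308,312,316,320): print(u,np.where(m2[240:300,u])[0][[0,-1]]+240,np.where(m[240:300,u])[0][[0,-1]]+240, "exp px/mm:")
print(proj(C,(.539,-.01,.125)),proj(C,(.539,-.01,.111)),proj(C,(.539,-.01,.115)))
E
```

```text
[0.5376327  0.01763299 0.15124514] [-4.2  0.2 18.3] [ 0.1   1.05 -0.1 ]
300 [242 275] [241 278] exp px/mm:
304 [243 278] [241 281] exp px/mm:
308 [240 279] [242 283] exp px/mm:
312 [240 279] [244 282] exp px/mm:
316 [240 278] [243 282] exp px/mm:
320 [240 276] [245 280] exp px/mm:
[316.5552689  261.63079204] [316.43553045 265.58559526] [316.46952624 264.46275912]
```

The side silhouette dropped about 3.7 px, as expected for full depth in the recess, so it is seated. I'll relieve the push and open.

Call:
apply_moves --dp '[[0,0,-0.0015],[0,0,-0.0015],[0,0,0]]' --twist '[[0,0,0],[0,0,0],[0,0,0]]' --fingers '[1,1,1]' --newtons 5

```text
time: 17.7
position: [0.5372, 0.0178, 0.1513]
tool_rot: [-2.201, -2.238, -0.0]
ft_force: [2.9, 2.2, 2.2]
grip_width: 0.723
grip_force: 5.1
```

Call:
apply_moves --dp '[[0,0,0],[0,0,0],[0,0,0],[0,0,0],[0,0,0],[0,0,0],[0,0,0]]' --twist '[[0,0,0],[0,0,0],[0,0,0],[0,0,0],[0,0,0],[0,0,0],[0,0,0]]' --fingers '[0.25,0.2,0.15,0.1,0,0,0]'

```text
time: 18.4
position: [0.5362, 0.0172, 0.1509]
tool_rot: [-2.2, -2.236, 0.003]
ft_force: [-0.4, 0.3, 0.0]
grip_width: 0.989
grip_force: 0.0
```

```bash
python3 -c "
from h import *
plan((.5386,.0169,.26),1.59)"
```

```text
t 18.4 pos [0.5362 0.0172 0.1509] tool dp [-0.0002  0.0019 -0.1091] goal-frame dp [-0.0004  0.0024 -0.1091] twist [-0.004 -0.002 -0.003] F [-0.4  0.3  0. ] w 86.0
```

Call:
apply_moves --dp '[[0,0,-0.01],[0,0,-0.04],[0,0,-0.05],[0,0,-0.05],[-0.046,0,0],[-0.046,0,0],[0,0,0],[0,0,0]]' --twist '[[0,0,0],[0,0,0],[0,0,0],[0,0,0],[0,0,0],[0,0,0],[0,0,0],[0,0,0]]' --fingers '[0,0,0,0,0,0,0,0]'

```text
time: 19.2
position: [0.5383, -0.0763, 0.3014]
tool_rot: [-2.204, -2.233, 0.002]
ft_force: [-0.4, 0.6, 0.7]
grip_width: 1.001
grip_force: 0.0
```

```bash
python3 - <<'E'
from h import *
plan((.541,-.225,.30),1.59)
C,im=shot("wrist","p1")
hsv=cv2.cvtColor(im,cv2.COLOR_BGR2HSV); p=proj(C,(.5386,.0169,.201)); print("exp foot",p,"r",.029*356/(C[2][2]-.201))
m=((hsv[:,:,0]<14)&(hsv[:,:,1]>80)).astype(np.uint8); m[262:]=0; m=cv2.morphologyEx(m,cv2.MORPH_OPEN,np.ones((5,5)))
n,l,s,c=cv2.connectedComponentsWithStats(m); i=1+s[1:,4].argmax(); print(s[i],c[i],hsv[int(p[1]),int(p[0])])
x,y,w,h,_=s[i]; print(onz(C,x+w/2-.5,y+h/2-.5,.201).round(4),"if on bat",onz(C,x+w/2-.5,y+h/2-.5,.207).round(4))
E
```

```text
t 19.2 pos [ 0.5383 -0.0763  0.3014] tool dp [-0.1487  0.0007  0.0011] goal-frame dp [-0.1487 -0.0002  0.0014] twist [-0.004 -0.002 -0.006] F [-0.4  0.6  0.7] w 87.1
exp foot [325.48658683 107.66329819] r 39.15472565991885
[ 297   70   55   58 2527] [323.95924021  98.71230708] [ 12  88 201]
[0.5375 0.0229 0.201 ] if on bat [0.5375 0.0222 0.207 ]
```

```bash
python3 - <<'E'
from h import *
C=cam("wrist"); im=cv2.imread("pics/p1.png"); hsv=cv2.cvtColor(im,cv2.COLOR_BGR2HSV)
print("col 325:",[tuple(hsv[v,325]) .__str__().replace("np.uint8","") for v in range(40,190,6)])
print("row 107:",[str(tuple(map(int,hsv[107,u]))) for u in range(265,385,5)])
d=np.abs(hsv.astype(int)-np.array([11,92,200])); m=((d[:,:,0]<5)&(d[:,:,1]<45)).astype(np.uint8); m[262:]=0
m=cv2.morphologyEx(m,cv2.MORPH_OPEN,np.ones((5,5))); n,l,s,c=cv2.connectedComponentsWithStats(m); i=1+s[1:,4].argmax(); print(s[i],c[i])
x,y,w,h,_=s[i]; print(onz(C,x+w/2-.5,y+h/2-.5,.201).round(4))
E
```

```text
col 325: ['((19), (73), (221))', '((19), (73), (220))', '((19), (74), (218))', '((12), (72), (223))', '((12), (73), (223))', '((12), (83), (208))', '((12), (87), (202))', '((11), (86), (202))', '((12), (88), (201))', '((12), (86), (202))', '((12), (88), (202))', '((11), (87), (202))', '((12), (88), (202))', '((11), (87), (202))', '((12), (90), (202))', '((12), (74), (221))', '((12), (74), (220))', '((12), (95), (164))', '((11), (103), (102))', '((10), (100), (94))', '((14), (38), (127))', '((109), (28), (100))', '((106), (34), (97))', '((108), (38), (101))', '((107), (40), (101))']
row 107: ['(19, 69, 233)', '(20, 69, 232)', '(19, 70, 232)', '(19, 69, 232)', '(12, 74, 221)', '(12, 75, 220)', '(12, 74, 220)', '(12, 88, 201)', '(12, 86, 201)', '(12, 88, 202)', '(11, 87, 202)', '(12, 88, 201)', '(12, 88, 201)', '(12, 87, 202)', '(12, 87, 202)', '(12, 87, 202)', '(12, 87, 202)', '(11, 84, 206)', '(12, 74, 222)', '(12, 73, 221)', '(14, 86, 186)', '(19, 75, 208)', '(18, 76, 209)', '(19, 77, 209)']
[ 283   55   83  101 6560] [324.60335366 104.00365854]
[0.5373 0.0205 0.201 ]
```

```bash
python3 - <<'E'
from h import *
from scipy.optimize import least_squares
C=cam("wrist"); im=cv2.imread("pics/p1.png"); hsv=cv2.cvtColor(im,cv2.COLOR_BGR2HSV)
print([(v,*map(int,hsv[v,308])) for v in list(range(50,64,2))+list(range(124,176,3))])
for cx,cy,z in((.5375,.0169,.111),(.5375,.0205,.111),(.5375,.0248,.111)):
    print(cy,"foot top/bot",proj(C,(cx,cy+.029,z+.09)).round(1),proj(C,(cx,cy-.029,z+.09)).round(1),"rim",proj(C,(cx,cy-.033,z)).round(1),"L/R",proj(C,(cx-.029,cy,z+.09)).round(1),proj(C,(cx+.029,cy,z+.09)).round(1))
# scriber tip & bat outer for reference
print("tip exp",proj(C,(.5395,-.022,.125)).round(1))
g=hsv[:,325]; print([(v,*map(int,g[v])) for v in range(156,180,2)])
s=ctrl.get_state(); print(R.from_rotvec(s["tool_rot"]).as_matrix().round(4))
E
```

```text
[(50, 19, 73, 221), (52, 19, 73, 219), (54, 19, 74, 218), (56, 19, 74, 217), (58, 17, 75, 215), (60, 12, 75, 221), (62, 12, 75, 222), (124, 12, 74, 222), (127, 12, 75, 220), (130, 12, 74, 220), (133, 12, 75, 220), (136, 12, 76, 222), (139, 11, 100, 135), (142, 11, 96, 104), (145, 11, 98, 104), (148, 11, 98, 102), (151, 18, 89, 174), (154, 19, 74, 222), (157, 19, 73, 224), (160, 19, 71, 225), (163, 19, 73, 225), (166, 19, 73, 225), (169, 18, 72, 226), (172, 19, 70, 228), (175, 18, 73, 224)]
0.0169 foot top/bot [324.9  65.4] [323.4 153.1] rim [323.9 154.3] L/R [282.7 109.8] [365.6 111.3]
0.0205 foot top/bot [325.   59.6] [323.5 147.9] rim [323.9 150.5] L/R [282.6 104.3] [365.8 105.8]
0.0248 foot top/bot [325.1  52.6] [323.6 141.7] rim [324.  145.9] L/R [282.6  97.7] [366.1  99.3]
tip exp [325.8 161.4]
[(156, 18, 83, 196), (158, 18, 72, 231), (160, 14, 38, 127), (162, 107, 36, 100), (164, 105, 26, 99), (166, 109, 28, 100), (168, 106, 28, 99), (170, 109, 28, 100), (172, 106, 34, 97), (174, 106, 34, 98), (176, 107, 40, 101), (178, 108, 38, 101)]
[[-0.0161  0.9999 -0.0038]
 [ 0.9999  0.0161  0.0023]
 [ 0.0024 -0.0038 -1.    ]]
```

```bash
python3 - <<'E'
from h import *
P=[];Q=[];I=[]
for k in range(8):
    s=ctrl.get_state(); I.append(get_image("wrist")[:,:,::-1].astype(float)); P.append(s["position"]); Q.append(s["tool_rot"]*np.sign(s["tool_rot"][1])*-1 if False else s["tool_rot"])
p=np.mean(P,0); q=R.from_rotvec(Q).mean().as_rotvec(); print(p,np.std(P,0),np.std(R.from_rotvec(Q).as_matrix()[:,2,:2],0))
im=np.mean(I,0).astype(np.uint8); cv2.imwrite("pics/p2.png",im); C=cam("wrist",dict(position=p,tool_rot=q)); np.save("cp.npy",np.c_[C[1],C[2]])
for u in (300,312,318,332,345): print(u,[(v,int(im[v,u,2]),int(im[v,u,1])) for v in range(138,164)])
for u in (312,325,336): print(u,[(v,int(im[v,u,2]),int(im[v,u,0])) for v in range(50,64)])
for z,r,n in((.117,.0365,"recess"),(.111,.033,"rim"),(.201,.029,"foot")):
  for u0,dx in (("300",-.02),("312",-.01),("mid",0)):
    print(n,u0,[proj(C,(.538+dx,cy+sg*np.sqrt(r*r-dx*dx),z)).round(1).tolist() for cy in(.0145,.0169) for sg in(-1,1)])
E
```

```text
[ 0.53850008 -0.07365051  0.30118252] [3.61559125e-05 4.17527076e-04 1.42450281e-04] [0.00030172 0.00014227]
300 [(138, 137, 106), (139, 101, 76), (140, 101, 76), (141, 104, 79), (142, 104, 79), (143, 102, 76), (144, 97, 71), (145, 106, 79), (146, 158, 132), (147, 207, 182), (148, 210, 185), (149, 205, 181), (150, 217, 193), (151, 224, 200), (152, 223, 199), (153, 222, 198), (154, 222, 197), (155, 221, 197), (156, 221, 197), (157, 220, 196), (158, 220, 196), (159, 221, 197), (160, 222, 198), (161, 223, 199), (162, 224, 200), (163, 224, 200)]
312 [(138, 219, 181), (139, 219, 181), (140, 220, 181), (141, 221, 182), (142, 218, 179), (143, 199, 161), (144, 156, 122), (145, 105, 79), (146, 100, 76), (147, 103, 77), (148, 103, 78), (149, 103, 77), (150, 103, 77), (151, 103, 77), (152, 103, 77), (153, 101, 75), (154, 97, 72), (155, 119, 94), (156, 178, 152), (157, 215, 191), (158, 224, 199), (159, 223, 199), (160, 224, 199), (161, 224, 199), (162, 224, 199), (163, 224, 200)]
318 [(138, 220, 182), (139, 220, 181), (140, 220, 181), (141, 220, 181), (142, 220, 181), (143, 221, 182), (144, 217,
[... 1819 characters left out ...]
, (61, 218, 154), (62, 224, 160), (63, 224, 160)]
recess 300 [[303.4, 154.9], [303.7, 85.9], [303.4, 152.3], [303.7, 83.0]]
recess 312 [[313.8, 160.0], [314.8, 80.6], [313.9, 157.4], [314.8, 77.8]]
recess mid [[324.3, 161.7], [325.8, 79.2], [324.3, 159.1], [325.9, 76.3]]
rim 300 [[303.8, 150.1], [304.0, 91.8], [303.8, 147.5], [304.0, 89.0]]
rim 312 [[314.1, 155.8], [314.9, 86.0], [314.1, 153.3], [314.9, 83.2]]
rim mid [[324.4, 157.6], [325.8, 84.4], [324.4, 155.1], [325.8, 81.6]]
foot 300 [[296.4, 145.6], [296.4, 82.4], [296.4, 142.1], [296.4, 78.7]]
foot 312 [[310.3, 154.8], [311.1, 72.9], [310.3, 151.3], [311.1, 69.1]]
foot mid [[324.1, 157.6], [325.8, 70.4], [324.2, 154.1], [325.8, 66.5]]
```

```bash
cat > fit.py <<'E'
from h import *
from scipy.optimize import least_squares
def fit(im,C):
    h=cv2.cvtColor(im,cv2.COLOR_BGR2HSV).astype(int)
    V=h[:,:,2]; F=((h[:,:,0]<15)&(V>190)&(h[:,:,1]>60)).astype(np.uint8); W=((h[:,:,0]<17)&(V<150)&(h[:,:,1]>80)).astype(np.uint8)
    for M in(F,W): M[200:]=0; M[:,:250]=0; M[:,400:]=0
    F=cv2.morphologyEx(F,cv2.MORPH_OPEN,np.ones((3,3))); n,l,s,c=cv2.connectedComponentsWithStats(F); i=1+s[1:,4].argmax(); F=(l==i)
    x,y,w,hh,_=s[i]; foot=cv2.convexHull(max(cv2.findContours(F.astype(np.uint8),0,cv2.CHAIN_APPROX_NONE)[0],key=cv2.contourArea))[:,0].astype(float)
    rim=[]
    for u in range(x+14,x+w-14,2):
        k=np.where(W[:,u])[0]
        if len(k): rim.append((u,k[-1]+.5))
    rim=np.array(rim); print("foot box",s[i],"rim n",len(rim),rim[[0,len(rim)//2,-1]].tolist())
    t=np.linspace(0,2*np.pi,181)
    def model(q):
        n=np.array([q[3],q[4],1]);n/=np.linalg.norm(n); e=np.cross([0,1,0],n);e/=np.linalg.norm(e);f=np.cross(n,e); b=np.array([q[0],q[1],q[2]])
        ci=lambda b,r:np.array([proj(C,b+r*(np.cos(a)*e+np.sin(a)*f)) for a in t])
        return ci(b,.033),ci(b+.09*n,.029)
    def res(q):
        r,f=model(q); d=lambda c,p:[cv2.pointPolygonTest(c.astype(np.float32).reshape(-1,1,2),(float(a[0]),float(a[1])),True) for a in p]
        return np.r_[np.array(d(f,foot))-.3,d(r,rim),(q[2]-.112)/.001]
    s=least_squares(res,[.538,.018,.112,0,0],loss="soft_l1",diff_step=1e-3,x_scale=[.01,.01,.01,.05,.05]); print("base",s.x[:3].round(4),"lean xy",s.x[3:].round(3),"rms px",np.sqrt(np.mean(s.fun**2)).round(2)); return s.x
E
python3 - <<'E'
from fit import *
c=calibration("wrist"); m=np.load("cp.npy"); fit(cv2.imread("pics/p2.png"),(c,m[:,:3],m[:,3]))
C=(c,m[:,:3],m[:,3]); print("lip at",onz(C,300,149,.117))
E
```

```text
foot box [ 284   60   83   86 5583] rim n 28 [[298.0, 143.5], [326.0, 158.5], [352.0, 146.5]]
base [0.5392 0.0137 0.1107] lean xy [-0.018  0.1  ] rms px 0.3
lip at [ 0.51478183 -0.01068281  0.117     ]
```

The tumbler is leaning about 0.1 rad towards +y: its −y rim edge rests on the bat lip, with the base about 4 mm short in y. I'll regrip lightly, ease it +y, and press it level.

Call:
apply_moves --dp '[[0.047,0.001,0],[0.047,0.001,0],[0,0,0],[0,0,0.05],[0,0,0.04],[0,0,0.03],[0,0,0.02],[0,0,0.01],[0,0,0],[0,0,0]]' --twist '[[0,0,0],[0,0,0],[0,0,0],[0,0,0],[0,0,0],[0,0,0],[0,0,0],[0,0,0],[0,0,0],[0,0,0]]' --fingers '[0,0,0,0,0,0,0,0,0,0]'

```text
time: 20.65
position: [0.539, 0.0195, 0.1521]
tool_rot: [-2.201, -2.238, 0.001]
ft_force: [0.2, -0.3, 1.2]
grip_width: 0.999
grip_force: 0.0
```

Call:
apply_moves --dp '[[0,0,0],[0,0,0],[0,0,0],[0,0,0],[0,0,0],[0,0,0],[0,0,0]]' --twist '[[0,0,0],[0,0,0],[0,0,0],[0,0,0],[0,0,0],[0,0,0],[0,0,0]]' --fingers '[0.1,0.2,0.25,1,1,1,1]' --newtons 8

```text
time: 21.35
position: [0.5378, 0.0193, 0.1513]
tool_rot: [-2.2, -2.236, 0.004]
ft_force: [-4.7, 0.6, 5.3]
grip_width: 0.723
grip_force: 8.1
```

Call:
apply_moves --dp '[[0,0,-0.001],[0.0015,0,-0.0005],[0.0015,0,0],[0.0015,0,0],[0.0005,0,0],[0,0,0.001],[0,0,0.001],[0,0,0]]' --twist '[[0,0,0],[0,0,0],[0,0,0],[0,0,0],[0,0,0],[0,0,0],[0,0,0],[0,0,0]]' --fingers '[1,1,1,1,1,1,1,1]'

```text
time: 22.15
position: [0.5384, 0.0231, 0.1511]
tool_rot: [-2.202, -2.237, 0.004]
ft_force: [-2.5, -3.4, 4.7]
grip_width: 0.719
grip_force: 8.1
```

Call:
apply_moves --dp '[[0,0,0.001],[0,0,0.001],[0,0,0.001],[0,0,0]]' --twist '[[0,0,0],[0,0,0],[0,0,0],[0,0,0]]' --fingers '[1,1,1,1]'

```text
time: 22.55
position: [0.5389, 0.0221, 0.1488]
tool_rot: [-2.205, -2.237, 0.005]
ft_force: [-3.4, -6.1, 6.9]
grip_width: 0.718
grip_force: 8.1
```

Call:
apply_moves --dp '[[0,0,-0.001],[0,0,-0.001],[0,0,-0.001],[0,0,0]]' --twist '[[0,0,0],[0,0,0],[0,0,0],[0,0,0]]' --fingers '[1,1,1,1]' --newtons 3

```text
time: 22.95
position: [0.5383, 0.025, 0.1504]
tool_rot: [-2.2, -2.237, 0.002]
ft_force: [-1.2, -1.1, -0.5]
grip_width: 0.727
grip_force: 3.0
```

Call:
apply_moves --dp '[[0,0,0],[0,0,0],[0,0,0],[0,0,0],[0,0,0],[0,0,-0.01],[0,0,-0.04],[0,0,-0.05],[0,0,-0.05],[0,0,0]]' --twist '[[0,0,0],[0,0,0],[0,0,0],[0,0,0],[0,0,0],[0,0,0],[0,0,0],[0,0,0],[0,0,0],[0,0,0]]' --fingers '[0.25,0.2,0.1,0,0,0,0,0,0,0]'

```text
time: 23.95
position: [0.5424, 0.0251, 0.3088]
tool_rot: [2.199, 2.236, 0.011]
ft_force: [0.6, 0.8, -0.1]
grip_width: 0.999
grip_force: 0.0
```

Call:
apply_moves --dp '[[-0.049,0,0],[-0.049,0,0],[0,0,0],[0,0,0],[0,0,0],[0,0,0]]' --twist '[[0,0,0],[0,0,0],[0,0,0],[0,0,0],[0,0,0],[0,0,0]]' --fingers '[0,0,0,0,0,0]'

```text
time: 24.55
position: [0.5405, -0.072, 0.3006]
tool_rot: [-2.197, -2.24, 0.002]
ft_force: [-0.7, -0.1, -0.5]
grip_width: 1.001
grip_force: 0.0
```

```bash
cat > look.py <<'E'
from fit import *
def avg(n=5):
    P=[];Q=[];I=[]
    for k in range(n):
        s=ctrl.get_state(); I.append(get_image("wrist")[:,:,::-1].astype(float)); P.append(s["position"]); Q.append(s["tool_rot"])
    p=np.mean(P,0); q=R.from_rotvec(Q).mean().as_rotvec(); return np.mean(I,0).astype(np.uint8),cam("wrist",dict(position=p,tool_rot=q)),p
E
python3 - <<'E'
from look import *
im,C,p=avg(); cv2.imwrite("pics/p3.png",im); print(p,ctrl.get_state()["time"]); fit(im,C)
E
```

```text
[ 0.54051809 -0.07246408  0.30057916] 24.8
foot box [ 284   68   82   86 5499] rim n 6 [[318.0, 154.5], [326.0, 155.5], [334.0, 153.5]]
base [0.5395 0.018  0.1084] lean xy [-0. -0.] rms px 0.59
```

The tumbler is now upright (lean ≈ 0) and seated at (0.5395, 0.018). Next is the gauge grip.

Call:
apply_moves --dp '[[-0.038,0,0],[-0.038,0,0],[-0.038,0,0],[-0.038,0,0],[0,0,0],[0,0,0],[0,0,0]]' --twist '[[0,0,0],[0,0,0],[0,0,0],[0,0,0],[0,0,0],[0,0,0],[0,0,0]]' --fingers '[0,0,0,0,0,0,0]'

```text
time: 25.5
position: [0.5433, -0.2243, 0.3002]
tool_rot: [-2.198, -2.239, 0.002]
ft_force: [0.2, 0.3, 0.3]
grip_width: 1.001
grip_force: 0.0
```

```bash
python3 - <<'E'
from look import *
im,C,p=avg(4); cv2.imwrite("pics/g1.png",im); print(p)
h=cv2.cvtColor(im,cv2.COLOR_BGR2HSV).astype(int)
e=proj(C,(.542,-.153,.222)); print("exp",e)
Y=((h[:,:,0]>18)&(h[:,:,0]<32)&(h[:,:,1]>180)&(h[:,:,2]>60)).astype(np.uint8); K=((h[:,:,2]<62)).astype(np.uint8)
for n,M in(("Y",Y),("K",K)):
    M[262:]=0; M=cv2.morphologyEx(M,cv2.MORPH_OPEN,np.ones((3,3))); k,l,s,c=cv2.connectedComponentsWithStats(M)
    for i in np.argsort(-s[1:,4])[:3]+1:
        ct=cv2.findContours((l==i).astype(np.uint8),0,1)[0]; r=cv2.minAreaRect(max(ct,key=cv2.contourArea))
        x,y,w,hh,a=s[i]; print(n,s[i].tolist(),[np.round(t,1) for t in r],onz(C,x-.5,y+hh/2,.222).round(4),onz(C,x+w-.5,y+hh/2,.222).round(4),onz(C,x+w/2,y+hh/2,.222).round(4))
u,v=e.astype(int); print([tuple(map(int,h[v,k])) for k in range(u-50,u+51,5)])
print([tuple(map(int,h[k,u])) for k in range(max(0,v-60),min(260,v+80),6)])
E
```

```text
[ 0.54332668 -0.2241809   0.30039362]
exp [323.15623988 140.20796727]
K [303, 164, 38, 5, 187] [array([321.5, 166. ]), array([ 4., 37.]), np.float64(90.0)] [ 0.5286 -0.1702  0.222 ] [ 0.5539 -0.1697  0.222 ] [ 0.5416 -0.1699  0.222 ]
[(15, 60, 175), (15, 60, 175), (15, 59, 176), (15, 59, 176), (15, 60, 170), (99, 21, 161), (111, 35, 73), (110, 29, 78), (107, 29, 78), (110, 29, 79), (109, 36, 79), (109, 36, 79), (111, 32, 79), (110, 30, 77), (108, 44, 70), (25, 180, 234), (26, 179, 234), (23, 145, 187), (15, 60, 175), (15, 60, 174), (15, 60, 175)]
[(106, 26, 107), (106, 26, 108), (106, 26, 108), (106, 26, 108), (15, 30, 121), (21, 132, 205), (109, 37, 76), (106, 35, 80), (110, 29, 80), (113, 26, 78), (109, 36, 79), (110, 30, 77), (108, 33, 77), (110, 30, 76), (110, 40, 58), (102, 29, 156), (15, 60, 175), (15, 60, 175), (15, 60, 175), (16, 61, 175), (15, 60, 175), (15, 58, 175), (15, 59, 176), (15, 59, 176)]
```

```bash
python3 - <<'E'
from look import *
im=cv2.imread("pics/g1.png"); C=cam("wrist")
h=cv2.cvtColor(im,cv2.COLOR_BGR2HSV).astype(int)
for v in (125,140,155):
    r=h[v]; print(v,[(u,*map(int,r[u][[1,2]])) for u in list(range(296,306))+list(range(341,349))+list(range(352,364))])
y=onz
print("back",onz(C,300.5,140,.222),"front",onz(C,344.5,140,.222),"btn",onz(C,358,140,.214),"ends",onz(C,322,114,.222),onz(C,322,167,.222))
plan((.542,-.154,.26),1.59)
E
```

```text
125 [(296, 22, 160), (297, 22, 160), (298, 22, 163), (299, 23, 158), (300, 27, 86), (301, 41, 37), (302, 38, 61), (303, 28, 73), (304, 28, 81), (305, 28, 82), (341, 32, 80), (342, 33, 78), (343, 37, 69), (344, 68, 60), (345, 38, 53), (346, 196, 155), (347, 189, 224), (348, 179, 233), (352, 178, 236), (353, 178, 236), (354, 177, 236), (355, 179, 237), (356, 180, 236), (357, 193, 226), (358, 166, 208), (359, 53, 160), (360, 54, 174), (361, 59, 174), (362, 60, 175), (363, 61, 175)]
140 [(296, 24, 162), (297, 22, 160), (298, 21, 161), (299, 24, 161), (300, 25, 123), (301, 49, 31), (302, 34, 60), (303, 35, 73), (304, 33, 77), (305, 35, 80), (341, 33, 78), (342, 31, 75), (343, 44, 70), (344, 94, 60), (345, 133, 86), (346, 196, 182), (347, 187, 224), (348, 180, 234), (352, 178, 235), (353, 179, 234), (354, 178, 235), (355, 178, 236), (356, 181, 232), (357, 197, 216), (358, 145, 187), (359, 42, 171), (360, 57, 174), (361, 59, 174), (362, 60, 174), (363, 60, 175)]
155 [(296, 25, 163), (297, 22, 160), (298, 22, 161), (299, 23, 167), (300, 24, 159), (301, 49, 26), (302, 34, 60), (303, 34, 68), (304, 34, 75), (305, 32, 79), (341, 34, 76), (342, 32, 72), (343, 48, 69), (344, 109, 61), (345, 171, 125), (346, 196, 215), (347, 185, 226), (348, 178, 238), (352, 179, 236), (353, 178, 236), (354, 179, 236), (355, 179, 236), (356, 187, 230), (357, 186, 212), (358, 96, 157), (359, 50, 175), (360, 57, 175), (361, 60, 175), (362, 60, 175), (363, 60, 175)]
back [ 0.52708779 -0.15360003  0.222     ] front [ 0.55588424 -0.15303553  0.222     ] btn [ 0.56542212 -0.15282839  0.214     ] ends [ 0.54087097 -0.13718632  0.222     ] [ 0.54147427 -0.17071434  0.222     ]
t 25.7 pos [ 0.5432 -0.2246  0.3005] tool dp [0.0705 0.0002 0.0406] goal-frame dp [0.0706 0.0001 0.0405] twist [-0.004 -0.001 -0.001] F [ 0.7 -0.1  0.1] w 86.9
```

Call:
apply_moves --dp '[[0.035,0.0007,0],[0.0355,0.0007,0],[0,0,0],[0,0,0.04],[0,0,0.04],[0,0,0.02],[0,0,0.01],[0,0,0],[0,0,0],[0,0,0]]' --twist '[[0,0,0],[0,0,0],[0,0,0],[0,0,0],[0,0,0],[0,0,0],[0,0,0],[0,0,0],[0,0,0],[0,0,0]]' --fingers '[0,0,0,0,0,0,0,0,0,0]'

```text
time: 26.7
position: [0.5438, -0.1554, 0.192]
tool_rot: [-2.202, -2.239, 0.001]
ft_force: [-0.1, 0.0, 0.8]
grip_width: 0.996
grip_force: 0.0
```

```bash
python3 - <<'E'
from h import *
P=[]
for i in range(4): P.append(ctrl.get_state()["position"]); get_image("side")
print(np.mean(P,0)); plan((.5435,-.154,.184),1.587)
E
```

```text
[ 0.54360452 -0.15537115  0.19172346]
t 26.9 pos [ 0.5432 -0.1553  0.1911] tool dp [0.0013 0.0004 0.0071] goal-frame dp [0.0013 0.0003 0.0071] twist [-0.003 -0.001  0.   ] F [0.7 0.5 0.9] w 87.1
```

Call:
apply_moves --dp '[[0.001,0,0.004],[0,0,0.003],[0,0,0],[0,0,0],[0,0,0],[0,0,0],[0,0,0],[0,0,0],[0,0,0],[0,0,0]]' --twist '[[0,0,0],[0,0,0],[0,0,0],[0,0,0],[0,0,0],[0,0,0],[0,0,0],[0,0,0],[0,0,0],[0,0,0]]' --fingers '[0,0,0.2,0.35,0.45,0.5,1,1,1,1]' --newtons 25

```text
time: 27.9
position: [0.5417, -0.1542, 0.1833]
tool_rot: [-2.199, -2.235, 0.005]
ft_force: [-2.4, 0.7, 1.7]
grip_width: 0.37
grip_force: 25.0
```

```bash
python3 - <<'E'
from h import *
P=[]
for i in range(4): P.append(ctrl.get_state()["position"]); get_image("side")
print(np.mean(P,0)); plan((.5435,-.154,.184),1.587)
E
```

```text
[ 0.54174775 -0.15421328  0.18331571]
t 28.1 pos [ 0.5418 -0.1542  0.1833] tool dp [ 0.0002  0.0017 -0.0007] goal-frame dp [ 0.0002  0.0017 -0.0007] twist [-0.006 -0.002 -0.   ] F [-5.9  0.2  3.2] w 31.8
```

Call:
apply_moves --dp '[[0,0,-0.004],[0,0,-0.01],[0,0,-0.01],[0,0,-0.01],[0,0,-0.01],[0,0,-0.01],[0,0,-0.007],[0,0,-0.003],[0,0,0],[0,0,0]]' --twist '[[0,0,0],[0,0,0],[0,0,0],[0,0,0],[0,0,0],[0,0,0],[0,0,0],[0,0,0],[0,0,0],[0,0,0]]' --fingers '[1,1,1,1,1,1,1,1,1,1]'

```text
time: 29.1
position: [0.5418, -0.1542, 0.248]
tool_rot: [-2.199, -2.235, 0.006]
ft_force: [-6.9, 1.1, -3.0]
grip_width: 0.371
grip_force: 25.0
```

```bash
python3 - <<'E'
from h import *
P=[]
for i in range(5): P.append(ctrl.get_state()["position"]); shot("side","e_side")
print(np.mean(P,0),np.std(P,0)); plan((.5418,-.1542,.2477),1.587)
E
```

```text
[ 0.54177165 -0.15421167  0.24797215] [7.39573907e-06 1.17788415e-05 2.56044595e-05]
t 29.35 pos [ 0.5418 -0.1542  0.248 ] tool dp [0.     0.     0.0003] goal-frame dp [0.     0.     0.0003] twist [-0.006 -0.002 -0.   ] F [-6.1 -0.2 -4.1] w 31.9
```

```bash
python3 - <<'E'
from h import *
C=cam("side"); a=cv2.imread("pics/side0.png"); b=cv2.imread("pics/e_side.png")
tip=np.array([.5395,-.022,.125])
# scriber+clamp template around clamp
t=a[204:226,334:354]
for n,i in(("before",a),("after",b)):
    r=cv2.matchTemplate(i[120:260,300:380],t,cv2.TM_CCOEFF_NORMED); _,m,_,p=cv2.minMaxLoc(r); print(n,round(m,3),p[0]+300+10,p[1]+120+11)
    h=cv2.cvtColor(i,cv2.COLOR_BGR2HSV); M=((h[:,:,0]>10)&(h[:,:,0]<20)&(h[:,:,1]>150)&(h[:,:,2]>80)).astype(np.uint8); M[:140]=0;M[250:]=0;M[:,:325]=0;M[:,370:]=0
    k,l,s,c=cv2.connectedComponentsWithStats(M); print([(s[j].tolist(),c[j].round(1).tolist()) for j in range(1,k) if s[j,4]>3])
p0=onz(C,343.7,214.5,.17); print(p0)
for L in(.045,.055,.0647,.07): print(L,(proj(C,p0+[0,0,L])).round(1))
E
```

```text
before 1.0 344 215
[([341, 213, 5, 3, 6], [342.8, 214.0])]
after 0.847 345 195
[([345, 192, 3, 5, 5], [346.0, 194.0])]
[ 0.5417     -0.13412166  0.17      ]
0.045 [344.9 200.4]
0.055 [345.1 197.2]
0.0647 [345.4 194. ]
0.07 [345.5 192.3]
```

```bash
python3 - <<'E'
from h import *
from scipy.optimize import least_squares
c=calibration("wrist"); m=np.load("c2.npy"); C=(c,m[:,:3],m[:,3])
f=lambda p:np.array([100+(p[0]+.5)/4-.5,(p[1]+.5)/4-.5])
T=[f(p) for p in((373,502),(355,482),(334,457),(312,431),(288,403),(262,375))]
for n,extra in((5,0),):
    r=lambda q:np.concatenate([proj(C,(q[0],q[1],q[2]+.01*k))-t for k,t in enumerate(T)])
    s=least_squares(r,[.556,-.19,.07]); print(s.x.round(4),np.sqrt(np.mean(s.fun**2)))
    for xs in(s.x[0],.555,.553,.557):
        d=ray(C,*f((165,347))); w=C[2]+d*(xs-C[2][0])/d[0]
        d=ray(C,*f((373,502))); t0=C[2]+d*(xs-C[2][0])/d[0]; d=ray(C,*f((262,375))); t5=C[2]+d*(xs-C[2][0])/d[0]
        print(xs,"cursor top-back z",w.round(4),"tick0",t0.round(4),"tick5",t5.round(4),"span",(t5-t0)[2].round(4))
E
```

```text
[ 0.5565 -0.1895  0.0675] 0.1636930023290492
0.5565066510145749 cursor top-back z [ 0.5565 -0.2014  0.1471] tick0 [ 0.5565 -0.1896  0.0679] tick5 [ 0.5565 -0.1896  0.1175] span 0.0496
0.555 cursor top-back z [ 0.555  -0.1998  0.1444] tick0 [ 0.555  -0.1879  0.064 ] tick5 [ 0.555  -0.1879  0.1143] span 0.0503
0.553 cursor top-back z [ 0.553  -0.1978  0.1407] tick0 [ 0.553  -0.1857  0.0589] tick5 [ 0.553  -0.1857  0.1101] span 0.0512
0.557 cursor top-back z [ 0.557  -0.2019  0.148 ] tick0 [ 0.557  -0.1902  0.0692] tick5 [ 0.557  -0.1902  0.1185] span 0.0493
```

The tick-mark check puts the line at 0.140–0.142, and the index is now at 0.1397 with the button in (32 mm opening, 25 N) and no slip. That is within tolerance, so I'll hand in.

```bash
python3 -c "
from bench import ctrl
print(ctrl.close_job())"
```

```text
the job is handed in; nothing more can be done
None
```

I handed the job in at about 29 s; no verdict came back. The tumbler sits upright in the recess and is let go. The gauge is held with the button squeezed and its index raised 64.7 mm to 139.7 mm, against a cursor line I measured at about 139–142 mm.

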